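# Slide the hanging rack to its stop, pin it and hang the pipe saddles

## Task

Slide the rack's carriage to the left until it is fully against the yellow stop, then push the red-handled lock pin all the way down through the carriage lug and the yellow lug under it. Only with the carriage pinned, hang every pipe saddle from the bench astride the rack's steel bar, side by side, and leave them hanging there with the carriage still locked; do not tip over the red tub or the jar.

Things in the scene. Friction and masses are not known exactly. Their poses are not given: they have to be found in the camera images.
- rack: Fixed green guide base with two steel rails, 110 (x) x 480 (y) mm, slightly turned; origin at the centre of its underside, y along the rails, z up. Yellow stop block at its +y (left) end, green one at -y. In front (local x -80, y +110 mm) a fixed yellow lug 44 x 44 x 10 mm, top 28 mm above the bench, with a vertical hole.
- carriage (a joint): Slide position of the aluminium carriage along the rack's +y axis, m: 0 = against the green block, 0.14 = fully against the yellow stop. Starts between 0 and 0.05, stays where it is left; moving it takes about 4 N plus 12 N per m/s. Deck 115 x 300 mm, top 44 mm above the bench; its centre lies at rack local (0, joint - 0.07).
- handle_top (a point): Top centre of the black upright round handle on the carriage, 20 mm diameter, 50 mm tall, top 94 mm above the bench, free all round; pinch it from above (or push it) to move the carriage. 100 mm in front of (nearer the robot than) the bar. Moves with the carriage; axes parallel to the rack's.
- carriage_hole (a point): Centre of the upper mouth of the vertical 16 mm through hole (2 mm chamfer) in the aluminium lug on the front of the carriage, lug 44 x 44 x 10 mm, top 44 mm above the bench. Moves with the carriage; it stands exactly above base_hole when the carriage is against the yellow stop.
- base_hole (a point): Centre of the upper mouth of the vertical 16 mm through hole in the fixed yellow lug of the rack, 28 mm above the bench (16 mm under carriage_hole); open underneath down to the bench.
- bar_mid (a point): Middle of the carriage's horizontal steel bar, on its axis, 125 mm above the bench; bar 16 mm in diameter along this point's y axis (the rack's y), free from y -135 to +135 mm between two green posts 24 x 14 mm rising to 140 mm. Nothing but the deck below it.
- pin: Loose steel lock pin with a red round grip, upright at the start. Origin at the lower tip, z up the pin: shank 12 mm diameter with tapered tip from 0 to 36 mm, collar 28 mm diameter from 36 to 42 mm, red grip 22 mm diameter from 42 to 77 mm. 100 g. Pushed home, the collar lies on the carriage lug and the tip is 8 mm above the bench.
- pin_block: Grey fixed parking block 56 x 56 x 44 mm on the left of the bench in whose top hole (18 mm, 40 deep) the pin stands loosely at the start, its collar on the block's top; origin at the centre of its underside.
- tub: Red open tub of fasteners, 85 x 85 x 60 mm, 600 g, loose on the right of the bench; origin at the centre of its underside, z up.
- jar: Jar with a black cap, 60 mm diameter, 75 mm tall, 400 g, loose on the left of the bench; origin at the centre of its underside, z up.
- saddle1: Gold-coloured steel pipe saddle (omega strap) standing on its feet. Origin: centre of its underside, z up. 40 mm wide along x, 4 thick; legs apart along y, 40 mm clear inside, 48 outside; round crown, top 70 and inside 66 mm up; a 4 mm foot 22 mm outwards each side (92 mm overall). About 200 g, symmetric. Hung: x along the bar, origin 58 mm under its axis. May be absent.
- saddle2: Another pipe saddle, as saddle1. May be absent.
- saddle3: Another pipe saddle, as saddle1. May be absent.
- saddle4: Another pipe saddle, as saddle1. May be absent.
- saddle5: Another pipe saddle, as saddle1. May be absent.
Things that resemble listed ones, but are neither listed nor needed, are in the scene too. Leave any purple or turquoise look-alike of the saddle1 alone.

How it is judged:
By the outcome, as a careful person would: the job done as asked, in the order asked, and still so for the second after the job is handed in, with the robot touching nothing.
Of saddle1, saddle2, saddle3, saddle4, saddle5 only 3 to 5 are there at a start; the rules pass over those that are not, and their reading is None.
At some moment in a run one of saddle1, saddle2, saddle3, saddle4, saddle5 may be knocked a few centimetres aside while the robot is not near it.
It also fails if it takes over 210 s, if anything falls off the work surface, if the arm or the gripper's body presses on something with over 40 N, if the wrist force passes 120 N, or if a joint passes its speed limit or range.

## Robot

A 6-joint arm with a two-finger parallel gripper is mounted at the origin on the work surface. World frame = base frame: x ahead of the robot, y to its left, z up, the work surface at z = 0. Lengths are in m, angles in rad, forces in N, time in s.
With the tool pointing down it reaches from about 0.3 to 0.75 m from the base axis. Payload 8.5 kg.
Tool frame: the origin (TCP) lies on the centre line of the jaws, within the pads' length; the fingertips stand 19 mm ahead of it and the grasp point (between the pads) is the TCP; z points along the fingers, y is the line along which they close (so a half turn about z gives the same grasp; the last joint's range is limited). The gripper opens to 88 mm and grips with 3 to 60 N. Pads are 18 mm wide; open, the fingers measure 123 mm over their backs; the gripper's body (75 mm by 187 mm) begins 45 mm behind the grasp point.
Start: joints at [-1.361, 0.381, 1.297, -0, 1.464, -0.215], TCP at [0.227, -0.501, 0.258] pointing down, gripper open.
Joint ranges: [-3.11, 3.11], [-0.89, 2.33], [0.22, 2.48], [-1.42, 4.56], [0.17, 2.85], [-2.88, 2.88]. Speed limits (rad/s): [2.39, 2.39, 3.14, 3.14, 3.14, 3.14].

## Interface

Orientations are given as a rotation vector (axis times angle).
In Python, from workcell import manip, read_camera, calibration, ticket, search_frame, pinpoint gives the robot as it stands.
- The arm moves only by the tool step_arm, never from a script. Its argument "motion" is a list that holds one entry, the list of rows, each a list of 7 numbers: the turn, a rotation vector about the tool's x, y, z normalised to -1 to 1, where 1 is 4 degrees, then the shift along the tool's x, y, z normalised to -1 to 1, where 1 is 4 cm, then the opening, from -1 (shut) to 1 (fully open). In form: [[[rx, ry, rz, dx, dy, dz, hand], ...]]. A call has 1 to 8 rows; each row shifts and turns the commanded pose from where the row before left it, along the tool's axes as they then stand; what a row does not reach is not made up. A row lasts 1/12 s, in which the tool goes at most 41.7 mm and 7.16 degrees, less where a joint would pass 70% of its speed; a pose out of reach is approached as far as the arm can. A call with a number of a shift or a turn outside -1 to 1 is refused whole. A call with a gripper value outside its range is refused whole. The fingers move at their own pace and stop on an object; "grip_force" is the grip in N (left out, the last holds). Time passes only in rows, so rows that do not move let the fingers close. It gives the time, the measured TCP pose, the force, the opening and the grip force at its end, in the units of the state.
- manip.state(): the state, without advancing time (a new reading comes with each control period).
- read_camera(name): name is "scene" or "top" or "wrist"; returns (picture, depth): 480x640x3 uint8, blue, green, red; 480x640 float32, m along the optical axis (not along the pixel's ray), 0 where there is no reading.
- calibration(name): a dict with "fx", "fy", "cx", "cy" (pixels), "k1" (the pictures are not rectified: a ray, as slopes to the right and down, at radius r is drawn at 1 + k1 r^2 times it, then the intrinsics apply), "T" (4x4, takes a point from camera to world coordinates). Camera axes: x right, y up, looking along -z (the intrinsics and any distortion apply to the point x, -y, -z); pixel columns grow to the right and rows downward; lengths in m; the calibration is good to about 2 mm. A picture is of the moment at which its call begins: read the wrist's pose just before it. calibration takes no time and is no camera call; for the wrist camera it gives the pose at the moment of the call.
- ticket.hand_in(): hands the job in; it is judged then, once.
Trained networks look in the newest picture that a camera, given by its name, has taken for a name from the list of things; names that differ only in an ending like _2 or _b are one class to them, and where a whole thing is asked for, a point or a joint stands for the part that bears it (a point fixed in the world has none). Each returns a list of dicts, best first, with "p" (0 to 1); they miss things now and then, are a little off and sometimes report something else, mostly with a low value. They report only what shows in the picture. A call takes as long as a camera call. They do not tell look-alikes from the thing itself.
- search_frame(query, camera): "location" ([row, column] in pixels, amid what is visible of it).
- pinpoint(query, camera): "location" ([row, column] in pixels: a listed point, or the origin of a listed thing).
The state is a dict: "time": time; "joint_pos": joint angles; "joint_velocities": joint speeds; "tau": joint torques, N m; "tool_pos": TCP position; "tcp_rot": TCP orientation; "ft_force": force on the tool from outside, world axes, zero at the start; "ft_torque": the same for the moment, N m; "finger_gap": finger opening in m; "grip_force": force on a finger pad.
Only numpy, scipy, OpenCV 4.12 (cv2) and the standard library are available. Lean on these libraries where they do the work, as an engineer would, in place of code of your own. Each camera call takes 0.05 s, during which the arm holds its last target. There are 200 camera calls.

## Working session

There is one attempt and no reset: what is moved stays moved. The work goes in short steps, Python scripts to look and compute and a tool call to move; the robot and the scene stay as the last step left them, time stands still between calls to the robot, and variables do not carry over. Pictures are saved under pics/ and viewed, at most 14 in all, crops included, and the job is handed in when it is done.

Besides the shell and the picture viewer there is one more tool, called after ">>>" by a JSON object that holds its "method" and its "body", one argument or row to a line. step_arm: Moves the arm, as the interface text tells. Its arguments: {"type":"object","properties":{"motion":{"type":"array","items":{"type":"array","items":{"type":"array","items":{"type":"number","minimum":-1,"maximum":1}}}},"grip_force":{"type":"number"}},"required":["motion"]}

```bash
mkdir -p pics; cat > h.py <<'E'
import numpy as np, cv2
from scipy.spatial.transform import Rotation as R
from workcell import manip, read_camera, calibration, ticket, search_frame, pinpoint
def ray(c,rc):
    v=(rc[0]-c["cy"])/c["fy"]; u=(rc[1]-c["cx"])/c["fx"]
    r0=np.hypot(u,v); r=r0
    for _ in range(20): r=r0/(1+c["k1"]*r*r)
    s=r/r0 if r0>0 else 1
    return np.array([u*s,-v*s,-1.0])
def atz(c,rc,z):
    T=np.array(c["T"]); d=T[:3,:3]@ray(c,rc); o=T[:3,3]
    return o+d*(z-o[2])/d[2]
def atdepth(c,rc,D):
    T=np.array(c["T"]); r,k=int(round(rc[0])),int(round(rc[1]))
    w=D[max(0,r-1):r+2,max(0,k-1):k+2]; w=w[w>0]
    if len(w)==0: return None
    return T[:3,3]+T[:3,:3]@(ray(c,rc)*np.median(w))
def proj(c,p):
    T=np.array(c["T"]); q=T[:3,:3].T@(np.array(p)-T[:3,3]); u=q[0]/-q[2]; v=-q[1]/-q[2]
    f=1+c["k1"]*(u*u+v*v); return np.array([c["cy"]+c["fy"]*v*f,c["cx"]+c["fx"]*u*f])
def st():
    s=manip.state(); print("t",round(s["time"],2),"pos",np.round(s["tool_pos"],4),"rot",np.round(s["tcp_rot"],3),"F",np.round(s["ft_force"],1),"gap",round(s["finger_gap"],4),"q",np.round(s["joint_pos"],2)); return s
E
cat > a.py <<'E'
from h import *
np.set_printoptions(suppress=True,precision=4)
s=st(); print(R.from_rotvec(s["tcp_rot"]).as_matrix())
Z={"handle_top":.094,"carriage_hole":.044,"base_hole":.028,"bar_mid":.125,"pin":.008,"pin_block":0,"tub":0,"jar":0,"saddle1":0,"rack":0}
for cam in ["top","scene"]:
    im,D=read_camera(cam); cv2.imwrite(f"pics/{cam}0.png",im); c=calibration(cam); print(cam,c["T"][:3,3] if hasattr(c["T"],'shape') else c["T"])
    for n,z in Z.items():
        for d in pinpoint(n,cam)[:8]:
            if d["p"]>.2: print(n,round(d["p"],2),np.round(d["location"]),"z:",atz(c,d["location"],z),"dep:",atdepth(c,d["location"],D))
E
python3 a.py
```

```text
t 0.0 pos [ 0.2266 -0.5008  0.2572] rot [-3.07  -0.662  0.   ] F [-0.   0.8  0.3] gap 0.0884 q [-1.36  0.38  1.3  -0.    1.46 -0.22]
[[ 0.9111  0.4122 -0.0003]
 [ 0.4122 -0.9111  0.0014]
 [ 0.0003 -0.0014 -1.    ]]
top [0.2516 0.0338 1.3896]
handle_top 0.83 [190. 377.] z: [ 0.537  -0.1257  0.094 ] dep: [ 0.537  -0.1257  0.0942]
carriage_hole 0.67 [195. 330.] z: [ 0.5348 -0.0115  0.044 ] dep: [ 0.5352 -0.0115  0.0421]
base_hole 0.82 [197. 292.] z: [0.5344 0.0841 0.028 ] dep: [0.5396 0.0851 0.0029]
pin 0.45 [197. 183.] z: [0.5417 0.3661 0.008 ] dep: [0.5336 0.3568 0.0464]
pin_block 0.3 [184. 143.] z: [0.5783 0.4774 0.    ] dep: [0.5605 0.4532 0.0758]
jar 0.77 [185. 145.] z: [0.5756 0.4724 0.    ] dep: [0.5603 0.4518 0.0654]
saddle1 0.96 [237. 194.] z: [0.4375 0.3385 0.    ] dep: [0.4279 0.3228 0.0715]
saddle1 0.96 [346. 201.] z: [0.1617 0.3157 0.    ] dep: [0.1663 0.3015 0.0702]
saddle1 0.93 [222. 242.] z: [0.475  0.2141 0.    ] dep: [0.464  0.2052 0.0686]
saddle1 0.91 [256. 140.] z: [0.3896 0.4784 0.    ] dep: [0.3841 0.4608 0.0548]
saddle1 0.82 [298. 176.] z: [0.2822 0.3818 0.    ] d
[... 1147 characters left out ...]
 z: [0.5396 0.3635 0.    ] dep: [0.575  0.3652 0.0439]
saddle1 0.88 [245. 207.] z: [ 0.4718 -0.3441  0.    ] dep: [ 0.473  -0.3431  0.0014]
saddle1 0.75 [303. 427.] z: [ 0.4328  0.3168 -0.    ] dep: [0.4336 0.3169 0.0009]
saddle1 0.69 [299. 382.] z: [0.4692 0.2023 0.    ] dep: [0.4698 0.2025 0.0007]
saddle1 0.68 [240. 448.] z: [ 0.1625  0.3136 -0.    ] dep: [0.1634 0.3136 0.0008]
saddle1 0.65 [273. 463.] z: [0.2846 0.3846 0.    ] dep: [ 0.284   0.3846 -0.0006]
saddle1 0.57 [308. 492.] z: [0.3842 0.4838 0.    ] dep: [0.3851 0.4837 0.0009]
rack 0.7 [315. 280.] z: [ 0.6264 -0.0223  0.    ] dep: [ 0.6573 -0.004   0.0429]
rack 0.48 [336. 435.] z: [0.5327 0.3631 0.    ] dep: [0.5696 0.3648 0.0454]
```

View pics/top0.png

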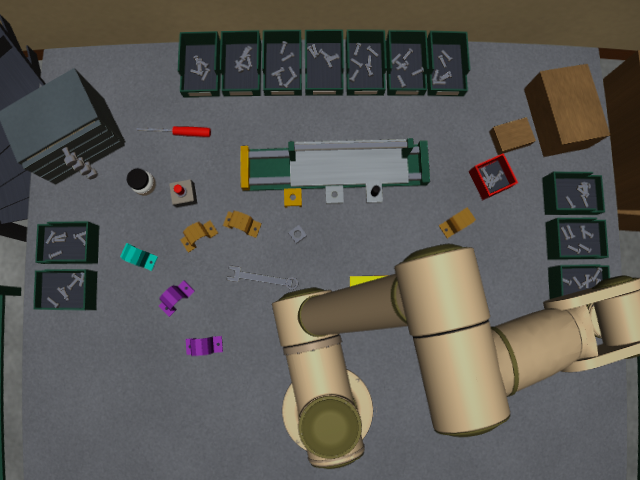

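View pics/scene0.png

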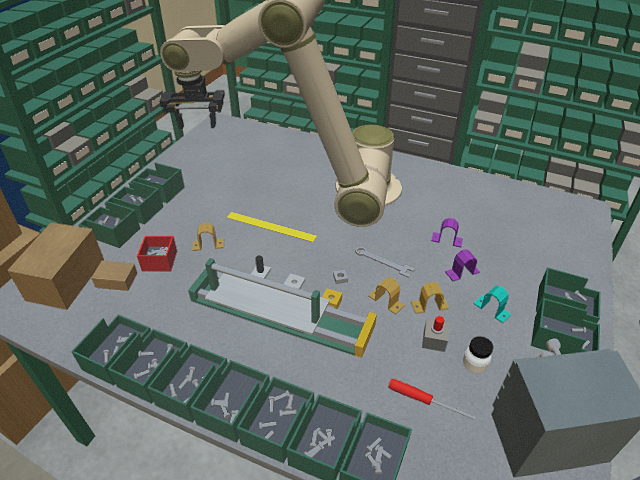

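The top view shows gold saddles at (237,199), (222,242) and (222,457), with turquoise and purple look-alikes at the left. The rack is at (165,335), the pin at (190,180), the jar at (181,141) and the tub at (176,493). The scene view confirms three gold saddles. Next I'll refine the poses from depth.

```bash
cat >> h.py <<'E'
def cloud(cam,im=None,D=None):
    if im is None: im,D=read_camera(cam)
    c=calibration(cam); K=np.array([[c["fx"],0,c["cx"]],[0,c["fy"],c["cy"]],[0,0,1]])
    rr,cc=np.nonzero(D>0)
    p=cv2.undistortPoints(np.stack([cc,rr],1).astype(float)[:,None],K,np.array([c["k1"],0,0,0.]))[:,0]
    d=D[rr,cc]; T=np.array(c["T"])
    P=np.stack([p[:,0]*d,-p[:,1]*d,-d],1)@T[:3,:3].T+T[:3,3]
    hsv=cv2.cvtColor(im,cv2.COLOR_BGR2HSV)[rr,cc]
    M=np.zeros(im.shape[:2]+(3,)); M[rr,cc]=P
    return im,D,P,hsv,M
def box(P,n=60):
    (c,(w,h),a)=cv2.minAreaRect(P[:,:2].astype(np.float32)*1000); 
    if w<h: w,h,a=h,w,a+90
    return np.array(c)/1000,w,h,(a+90)%180-90
def saddles(cam,clo=None):
    im,D,P,hsv,M=clo or cloud(cam)
    hm=cv2.cvtColor(im,cv2.COLOR_BGR2HSV)
    m=((hm[...,0]>13)&(hm[...,0]<24)&(hm[...,1]>110)&(hm[...,2]>60)).astype(np.uint8)
    n,L=cv2.connectedComponents(m); out=[]
    for i in range(1,n):
        Q=M[(L==i)&(D>0)]
        if len(Q)<80: continue
        zt=np.percentile(Q[:,2],97)
        if zt<.05 or zt>.2: continue
        b=box(Q); out.append((b,zt,len(Q))); print("saddle c",np.round(b[0],4),"size %.0f %.0f long-axis ang %.1f zt %.3f n %d"%(b[1],b[2],b[3],zt,len(Q)))
    return out
E
python3 - <<'E'
from h import *
for cam in ["top","scene"]:
    clo=cloud(cam); print(cam); saddles(cam,clo)
    im,D,P,h,M=clo
    roi=(P[:,0]>.5)&(P[:,0]<.75)&(P[:,1]>-.3)&(P[:,1]<.26)
    for nm,lo,hi in [("deck",.040,.048),("bar/posts",.115,.145),("lugY",.024,.031)]:
        Q=P[roi&(P[:,2]>lo)&(P[:,2]<hi)]; 
        if len(Q)<10: continue
        b=box(Q); v=np.linalg.svd(Q[:,:2]-Q[:,:2].mean(0),full_matrices=False)[2][0]
        print(nm,len(Q),np.round(b[0],4),np.round(b[1:],1),"pca ang",round(np.degrees(np.arctan(v[1]/v[0])),2),Q[:,:2].mean(0))
    # bar only
    Q=P[roi&(P[:,2]>.126)&(P[:,2]<.137)&(h[:,1]<60)]
    if len(Q)>10:
        v=np.linalg.svd(Q[:,:2]-Q[:,:2].mean(0),full_matrices=False)[2][0]; print("bar",len(Q),Q.mean(0),np.degrees(np.arctan(v[1]/v[0])),Q[:,1].min(),Q[:,1].max())
    G=P[roi&(h[:,0]>50)&(h[:,0]<90)&(h[:,1]>80)&(P[:,2]>.13)]; print("posts",len(G),[g.mean(0).round(4) for g in (G[G[:,1]<-.05],G[G[:,1]>-.05]) if len(g)])
    r=(P[:,0]>.48)&(P[:,0]<.62)&(P[:,1]>.3)&(P[:,1]<.43)
    Q=P[r&((h[:,0]<8)|(h[:,0]>172))&(h[:,1]>130)]; print("pin red",len(Q),np.median(Q,0) if len(Q) else 0,Q[:,2].max() if len(Q) else 0, Q[Q[:,2]>Q[:,2].max()-.006].mean(0))
    Q=P[r&(P[:,2]>.036)&(P[:,2]<.05)]; b=box(Q);print("block top",len(Q),b)
    Q=P[(P[:,0]>.45)&(P[:,0]<.58)&(P[:,1]>-.18)&(P[:,1]<-.05)&(P[:,2]>.088)&(P[:,2]<.1)]; print("handle",len(Q),box(Q) if len(Q)>4 else 0)
E
```

```text
top
saddle c [ 0.7596 -0.6399] size 202 143 long-axis ang 12.2 zt 0.126 n 3636
saddle c [0.6186 0.2054] size 122 24 long-axis ang 4.0 zt 0.050 n 345
saddle c [ 0.4757 -0.3517] size 71 42 long-axis ang -58.6 zt 0.075 n 346
saddle c [0.4734 0.2241] size 71 39 long-axis ang 69.8 zt 0.074 n 394
saddle c [0.44   0.3241] size 92 42 long-axis ang -57.4 zt 0.073 n 556
deck 4324 [ 0.5961 -0.0257] [481.4 163.5 -88.3] pca ang -88.79 [ 0.60561061 -0.05695452]
bar/posts 904 [ 0.6377 -0.0596] [297.6  25.5 -88.5] pca ang -88.32 [ 0.63631995 -0.05963422]
lugY 590 [ 0.5926 -0.0211] [466.2 151.1 -87.8] pca ang -87.83 [0.58669248 0.06397895]
bar 686 [ 0.63670086 -0.0589126   0.13226937] -88.28847300520363 -0.19491720720241193 0.07507183102148607
posts 118 [array([ 0.641 , -0.2012,  0.1408]), array([0.6329, 0.0827, 0.14  ])]
pin red 81 [0.54570206 0.36093925 0.08343215] 0.09185497113201757 [0.54621594 0.36241153 0.08806679]
block top 389 (array([0.54718304, 0.3638273 ]), 58.75571060180664, 56.978939056396484, 10.509263038635254)
handle 55 (array([ 0.54051746, -0.12293629]), 19.178085327148438, 18.544553
[... 462 characters left out ...]
0.6261535  -0.04455009]
bar/posts 882 [ 0.6412 -0.0592] [299.   25.5 -88.5] pca ang -88.54 [ 0.64294894 -0.05167584]
lugY 687 [ 0.5946 -0.0237] [478.9 162.2 -88.3] pca ang -85.87 [0.60287431 0.08332836]
bar 611 [ 0.64233657 -0.05448893  0.13148769] -88.76638110271449 -0.19616110901740574 0.09020087900483148
posts 75 [array([ 0.6441, -0.1999,  0.1403]), array([0.6365, 0.0835, 0.1398])]
pin red 116 [0.55489426 0.36488333 0.07913801] 0.0897240329161677 [0.54998017 0.36438112 0.08635073]
block top 389 (array([0.54854169, 0.36437421]), 61.111167907714844, 57.5616455078125, 10.225420951843262)
handle 44 (array([ 0.54236407, -0.12147939]), 18.890260696411133, 18.07883071899414, -52.646331787109375)
```

>>> {"method": "step_arm", "body": {
  "motion": [
    [[0,0,0.95,0,0,0,1],[0,0,0.95,0,0,0,1],[0,0,0.95,0,0,0,1],[0,0,0.95,0,0,0,1],[0,0,0.95,0,0,0,1],[0,0,0.95,0,0,0,1],[0,0,0,0.6,-0.7,0,1],[0,0,0,0.6,-0.7,0,1]]
  ]
}}

```text
time: 1.87
tool_pos: [0.2729, -0.4439, 0.2573]
tcp_rot: [-3.141, -0.037, 0.0]
ft_force: [0.8, 0.1, -1.1]
finger_gap: 0.0879
grip_force: 0.0
```

>>> {"method": "step_arm", "body": {
  "motion": [
    [[0,0,0,0.6,-0.7,0,1],[0,0,0,0.6,-0.7,0,1],[0,0,0,0.6,-0.7,0,1],[0,0,0,0.6,-0.7,0,1],[0,0,0,0.6,-0.7,0,1],[0,0,0,0.6,-0.7,0,1],[0,0,0,0.6,-0.7,0,1],[0,0,0,0.6,-0.7,0,1]]
  ]
}}

```text
time: 2.53
tool_pos: [0.4599, -0.2131, 0.2579]
tcp_rot: [3.141, 0.042, 0.001]
ft_force: [0.8, -1.0, -0.3]
finger_gap: 0.0883
grip_force: 0.0
```

```bash
cat >> h.py <<'E'
def head(s=None):
    m=R.from_rotvec((s or manip.state())["tcp_rot"]).as_matrix(); return np.degrees(np.arctan2(m[1,0],m[0,0])),m
def go(p,hd):
    """needed turn about tool z and shift in the frame after the turn, in row units (tool down)"""
    s=st(); h,m=head(s); a=(h-hd+90)%180-90
    print("heading %.2f -> turn units %.3f (%.1f deg); tool z"%(h,a/4,a),np.round(m[:,2],4))
    t=np.radians(h-a); X=np.array([np.cos(t),np.sin(t),0]); Y=np.array([np.sin(t),-np.cos(t),0]); d=np.array(p)-s["tool_pos"]
    print("shift units x %.3f y %.3f z %.3f"%(d@X/.04,d@Y/.04,-d[2]/.04))
E
python3 - <<'E'
from h import *
go([.541,-.1225,.072],1.5)
im,D=read_camera("wrist"); c=calibration("wrist"); cv2.imwrite("pics/w1.png",im)
for n,z in [("handle_top",.094),("carriage_hole",.044),("base_hole",.028),("bar_mid",.125)]:
    for d in pinpoint(n,"wrist")[:3]: print(n,round(d["p"],2),np.round(d["location"]),atz(c,d["location"],z))
E
```

```text
t 2.53 pos [ 0.4599 -0.2131  0.2579] rot [3.141e+00 4.200e-02 1.000e-03] F [ 0.8 -1.  -0.3] gap 0.0883 q [-0.67  0.3   1.41  0.    1.42  0.88]
heading 1.53 -> turn units 0.008 (0.0 deg); tool z [ 3.e-04 -3.e-04 -1.e+00]
shift units x 2.085 y -2.212 z 4.649
handle_top 0.82 [125. 200.] [ 0.5432109  -0.11675572  0.094     ]
carriage_hole 0.71 [127. 107.] [ 0.53935734 -0.01574723  0.044     ]
base_hole 0.57 [126.   7.] [0.53753218 0.0887807  0.028     ]
```

>>> {"method": "step_arm", "body": {
  "motion": [
    [[0,0,0,0.5,-0.55,0,1],[0,0,0,0.5,-0.55,0,1],[0,0,0,0.5,-0.55,0,1],[0,0,0,0.5,-0.55,0,1],[0,0,0,0,0,0.7,1],[0,0,0,0,0,0.7,1],[0,0,0,0,0,0,1],[0,0,0,0,0,0,1]]
  ]
}}

```text
time: 3.45
tool_pos: [0.536, -0.1258, 0.2015]
tcp_rot: [-3.14, -0.039, 0.003]
ft_force: [0.1, -0.5, -0.2]
finger_gap: 0.0883
grip_force: 0.0
```

```bash
python3 - <<'E'
from h import *
go([.541,-.122,.072],1.5)
im,D=read_camera("wrist"); c=calibration("wrist"); cv2.imwrite("pics/w2.png",im)
for n,z in [("handle_top",.094),("carriage_hole",.044),("base_hole",.028)]:
    for d in pinpoint(n,"wrist")[:3]: print(n,round(d["p"],2),np.round(d["location"]),atz(c,d["location"],z))
im,D,P,h,M=cloud("wrist"); Q=P[(P[:,2]>.088)&(P[:,2]<.098)&(P[:,0]<.6)]; print(len(Q),box(Q) if len(Q)>4 else 0)
E
```

```text
t 3.45 pos [ 0.536  -0.1258  0.2015] rot [-3.14e+00 -3.90e-02  3.00e-03] F [ 0.1 -0.5 -0.2] gap 0.0883 q [-0.45  0.43  1.39 -0.    1.33  1.1 ]
heading 1.43 -> turn units -0.018 (-0.1 deg); tool z [-2.2e-03  9.0e-04 -1.0e+00]
shift units x 0.126 y -0.092 z 3.237
handle_top 0.58 [246. 308.] [ 0.53973271 -0.12104357  0.094     ]
carriage_hole 0.58 [224. 189.] [ 0.53956379 -0.02123584  0.044     ]
base_hole 0.88 [222.  78.] [0.53479787 0.08139623 0.028     ]
586 (array([ 0.53990881, -0.12039378]), 18.890525817871094, 18.789562225341797, 48.88587188720703)
```

>>> {"method": "step_arm", "body": {
  "motion": [
    [[0,0,0,0.1,-0.13,0.6,1],[0,0,0,0,0,0.6,1],[0,0,0,0,0,0.6,1],[0,0,0,0,0,0.6,1],[0,0,0,0,0,0.5,1],[0,0,0,0,0,0.3,1],[0,0,0,0,0,0,-0.6],[0,0,0,0,0,0,-0.6]]
  ],
  "grip_force": 20
}}

```text
time: 4.37
tool_pos: [0.5408, -0.1196, 0.0744]
tcp_rot: [3.141, 0.042, 0.001]
ft_force: [1.1, -0.3, 0.4]
finger_gap: 0.0765
grip_force: 0.0
```

>>> {"method": "step_arm", "body": {
  "motion": [
    [[0,0,0,0,0,0,-0.8],[0,0,0,0,0,0,-0.8],[0,0,0,0,0,0,-0.8],[0,0,0,0,0,0,-0.8],[0,0,0,0,0,0,-0.8],[0,0,0,0,0,0,-0.8]]
  ]
}}

```text
time: 4.87
tool_pos: [0.5406, -0.1194, 0.074]
tcp_rot: [3.141, 0.042, 0.0]
ft_force: [0.0, 0.1, -0.3]
finger_gap: 0.0366
grip_force: 0.0
```

>>> {"method": "step_arm", "body": {
  "motion": [
    [[0,0,0,0,0,0,-0.8],[0,0,0,0,0,0,-0.8],[0,0,0,0,0,0,-0.8],[0,0,0,0,0,0,-0.8],[0,0,0,0,-0.25,0,-0.8],[0,0,0,0,-0.25,0,-0.8],[0,0,0,0,-0.25,0,-0.8],[0,0,0,0,-0.25,0,-0.8]]
  ]
}}

```text
time: 5.53
tool_pos: [0.5395, -0.0792, 0.0738]
tcp_rot: [3.141, 0.042, 0.0]
ft_force: [0.6, -4.2, -0.9]
finger_gap: 0.0192
grip_force: 20.0
```

>>> {"method": "step_arm", "body": {
  "motion": [
    [[0,0,0,0,-0.25,0,-0.8],[0,0,0,0,-0.25,0,-0.8],[0,0,0,0,-0.25,0,-0.8],[0,0,0,0,-0.2,0,-0.8],[0,0,0,0,0,0,-0.8]]
  ]
}}

```text
time: 5.95
tool_pos: [0.5385, -0.0392, 0.0738]
tcp_rot: [-3.14, -0.044, -0.001]
ft_force: [3.0, 3.6, 0.4]
finger_gap: 0.0193
grip_force: 20.0
```

>>> {"method": "step_arm", "body": {
  "motion": [
    [[0,0,0,0,-0.15,0,-0.8],[0,0,0,0,-0.1,0,-0.8],[0,0,0,0,-0.1,0,-0.8],[0,0,0,0,-0.1,0,-0.8],[0,0,0,0,-0.1,0,-0.8],[0,0,0,0,0,0,-0.8]]
  ]
}}

```text
time: 6.45
tool_pos: [0.538, -0.0185, 0.0738]
tcp_rot: [-3.141, -0.042, -0.001]
ft_force: [4.5, 1.7, -0.9]
finger_gap: 0.0195
grip_force: 20.0
```

>>> {"method": "step_arm", "body": {
  "motion": [
    [[0,0,0,0,-0.05,0,-0.8],[0,0,0,0,-0.05,0,-0.8],[0,0,0,0,-0.05,0,-0.8],[0,0,0,0,0,0,-0.8]]
  ]
}}

```text
time: 6.78
tool_pos: [0.538, -0.0165, 0.0738]
tcp_rot: [3.135, 0.043, 0.0]
ft_force: [0.1, -23.5, -3.1]
finger_gap: 0.019
grip_force: 20.0
```

```bash
python3 - <<'E'
from h import *
st()
for cam in ("top","scene"):
    im,D,P,h,M=cloud(cam); c=calibration(cam); roi=(P[:,0]>.5)&(P[:,0]<.75)&(P[:,1]>-.3)&(P[:,1]<.26)
    G=P[roi&(h[:,0]>50)&(h[:,0]<90)&(h[:,1]>80)&(P[:,2]>.13)&(P[:,2]<.145)&(P[:,0]>.61)]; print("posts",[g.mean(0).round(4) for g in (G[G[:,1]<.05],G[G[:,1]>.05]) if len(g)])
    for n,z in [("carriage_hole",.044),("base_hole",.028)]:
        for d in pinpoint(n,cam)[:3]: print(n,round(d["p"],2),np.round(d["location"]),atz(c,d["location"],z))
E
```

```text
t 6.78 pos [ 0.538  -0.0165  0.0738] rot [3.135 0.043 0.   ] F [  0.1 -23.5  -3.1] gap 0.019 q [-0.25  0.57  1.58 -0.01  0.99  1.3 ]
posts [array([ 0.6385, -0.0966,  0.1398]), array([0.6311, 0.1864, 0.1402])]
carriage_hole 0.68 [195. 290.] [0.53547101 0.08753557 0.044     ]
carriage_hole 0.36 [180. 484.] [ 0.57448871 -0.40968601  0.044     ]
base_hole 0.91 [197. 291.] [0.53520668 0.08614994 0.028     ]
posts [array([ 0.6422, -0.0941,  0.1406]), array([0.6346, 0.1888, 0.1391])]
carriage_hole 0.85 [292. 334.] [0.53128267 0.09034734 0.044     ]
base_hole 0.79 [298. 331.] [0.54069912 0.08560448 0.028     ]
```

>>> {"method": "step_arm", "body": {
  "motion": [
    [[0,0,0,0,0.03,0,-0.8],[0,0,0,0,0.03,0,-0.8],[0,0,0,0,0,0,0.3],[0,0,0,0,0,0,0.3],[0,0,0,0,0,0,0.3],[0,0,0,0,0,0,0.3],[0,0,0,0,0,0,0.3],[0,0,0,0,0,0,0.3]]
  ]
}}

```text
time: 7.75
tool_pos: [0.5376, -0.0155, 0.0737]
tcp_rot: [-3.141, -0.043, 0.001]
ft_force: [0.5, 0.4, 0.0]
finger_gap: 0.0565
grip_force: 0.0
```

>>> {"method": "step_arm", "body": {
  "motion": [
    [[0,0,0,0,0,-0.7,0.3],[0,0,0,0,0,-0.9,0.3],[0,0,0,0,0,-0.9,0.3],[0,0,0,0,0,-0.7,0.3],[0,0,0,0,-0.9,0,0.3],[0,0,0,0,-0.95,0,0.3],[0,0,0,0,-0.95,0,0.3],[0,0,0,0,-0.95,0,0.3]]
  ]
}}

```text
time: 8.42
tool_pos: [0.5333, 0.1358, 0.202]
tcp_rot: [-3.141, -0.041, -0.0]
ft_force: [1.0, -1.0, -0.3]
finger_gap: 0.0574
grip_force: 0.0
```

>>> {"method": "step_arm", "body": {
  "motion": [
    [[0,0,0,0,-0.95,0,0.3],[0,0,0,0,-0.95,0,0.3],[0,0,0,0,-0.95,0,0.3],[0,0,0,0,-0.95,0,0.3],[0,0,0,0,-0.95,0,0.3],[0,0,0,0,-0.6,0,0.3],[0,0,0,0,0,0,0.3],[0,0,0,0,0,0,0.3]]
  ]
}}

```text
time: 9.08
tool_pos: [0.5274, 0.3489, 0.2013]
tcp_rot: [3.141, 0.046, -0.001]
ft_force: [-0.2, -1.2, 0.0]
finger_gap: 0.0574
grip_force: 0.0
```

```bash
python3 - <<'E'
from h import *
c0=calibration("wrist"); im,D,P,h,M=cloud("wrist"); cv2.imwrite("pics/w3.png",im)
Q=P[((h[:,0]<8)|(h[:,0]>172))&(h[:,1]>130)&(P[:,2]>.078)&(P[:,2]<.095)]; print("pin",len(Q),box(Q) if len(Q)>4 else 0,np.median(Q,0)); p=box(Q)[0] if len(Q)>4 else [.548,.3635]
go([p[0],p[1],.074],1.5)
im,D,P,h,M=cloud("top"); c=calibration("top"); roi=(P[:,0]>.5)&(P[:,0]<.75)&(P[:,1]>-.3)&(P[:,1]<.26)
Q=P[(abs(P[:,0]-.54)<.05)&(abs(P[:,1]+.02)<.06)&(P[:,2]>.088)&(P[:,2]<.1)]; print("handle",len(Q),box(Q)[0])
G=P[roi&(h[:,0]>50)&(h[:,0]<90)&(h[:,1]>80)&(P[:,2]>.13)&(P[:,2]<.145)&(P[:,0]>.61)]; print("posts",[g.mean(0).round(4) for g in (G[G[:,1]<.05],G[G[:,1]>.05]) if len(g)])
E
```

```text
pin 692 (array([0.54850555, 0.36404041]), 20.494775772094727, 19.809404373168945, -0.815032958984375) [0.54891761 0.36402707 0.08396792]
t 9.13 pos [0.5277 0.3478 0.2014] rot [ 3.141e+00  4.300e-02 -1.000e-03] F [ 0.4  0.4 -0. ] gap 0.057 q [ 0.4   0.57  1.14 -0.    1.43  1.94]
heading 1.57 -> turn units 0.017 (0.1 deg); tool z [-7.e-04 -6.e-04 -1.e+00]
shift units x 0.530 y -0.393 z 3.186
handle 53 [ 0.53818756 -0.01673832]
posts [array([ 0.6381, -0.0967,  0.14  ]), array([0.6312, 0.1862, 0.14  ])]
```

>>> {"method": "step_arm", "body": {
  "motion": [
    [[0,0,0,0.53,-0.39,0,0.3],[0,0,0,0,0,0.6,0.3],[0,0,0,0,0,0.6,0.3],[0,0,0,0,0,0.6,0.3],[0,0,0,0,0,0.6,0.3],[0,0,0,0,0,0.5,0.3],[0,0,0,0,0,0.28,0.3],[0,0,0,0,0,0,-0.8]]
  ],
  "grip_force": 30
}}

```text
time: 9.85
tool_pos: [0.5483, 0.3626, 0.0724]
tcp_rot: [3.14, 0.04, -0.006]
ft_force: [0.9, 0.1, -0.1]
finger_gap: 0.0527
grip_force: 0.0
```

>>> {"method": "step_arm", "body": {
  "motion": [
    [[0,0,0,0,0,0,-0.8],[0,0,0,0,0,0,-0.8],[0,0,0,0,0,0,-0.8],[0,0,0,0,0,0,-0.8],[0,0,0,0,0,0,-0.8],[0,0,0,0,0,0,-0.8],[0,0,0,0,0,0,-0.8]]
  ]
}}

```text
time: 10.43
tool_pos: [0.549, 0.3644, 0.0755]
tcp_rot: [-3.141, -0.042, -0.002]
ft_force: [-1.3, -0.9, 6.0]
finger_gap: 0.0208
grip_force: 30.0
```

>>> {"method": "step_arm", "body": {
  "motion": [
    [[0,0,0,0,0,-0.4,-0.8],[0,0,0,0,0,-0.6,-0.8],[0,0,0,0,0,-0.6,-0.8],[0,0,0,0,0,-0.6,-0.8],[0,0,0,0,0,-0.6,-0.8],[0,0,0,-0.13,0.7,-0.3,-0.8],[0,0,0,-0.13,0.9,0,-0.8],[0,0,0,-0.14,0.9,0,-0.8]]
  ]
}}

```text
time: 11.1
tool_pos: [0.535, 0.2633, 0.1991]
tcp_rot: [-3.141, -0.045, -0.002]
ft_force: [-0.5, -0.9, -1.5]
finger_gap: 0.021
grip_force: 30.0
```

>>> {"method": "step_arm", "body": {
  "motion": [
    [[0,0,0,0,0.9,0,-0.8],[0,0,0,0,0.9,0,-0.8],[0,0,0,0,0.7,0,-0.8],[0,0,0,0,0,0,-0.8],[0,0,0,0,0,0,-0.8],[0,0,0,0,0,0,-0.8]]
  ]
}}

```text
time: 11.6
tool_pos: [0.538, 0.1644, 0.1985]
tcp_rot: [-3.141, -0.042, 0.0]
ft_force: [-0.1, 0.1, -0.7]
finger_gap: 0.021
grip_force: 30.0
```

```bash
python3 - <<'E'
from h import *
st()
c=calibration("wrist"); im,D,P,h,M=cloud("wrist"); cv2.imwrite("pics/w4.png",im)
for n,z in [("carriage_hole",.044),("base_hole",.028),("pin",.14)]:
    for d in pinpoint(n,"wrist")[:3]: print(n,round(d["p"],2),np.round(d["location"]),atz(c,d["location"],z),atdepth(c,d["location"],D))
E
```

```text
t 11.6 pos [0.538  0.1644 0.1985] rot [-3.141 -0.042  0.   ] F [-0.1  0.1 -0.7] gap 0.021 q [0.09 0.45 1.36 0.   1.33 1.63]
carriage_hole 0.86 [239. 411.] [0.53376755 0.08481537 0.044     ] [0.52813162 0.07927834 0.02525861]
base_hole 0.56 [234. 407.] [0.53338952 0.08434015 0.028     ] [ 0.52511531  0.07620099 -0.00095447]
pin 0.61 [272. 314.] [0.54202766 0.16539541 0.14      ] [0.54192743 0.16539241 0.13975698]
```

View pics/w4.png

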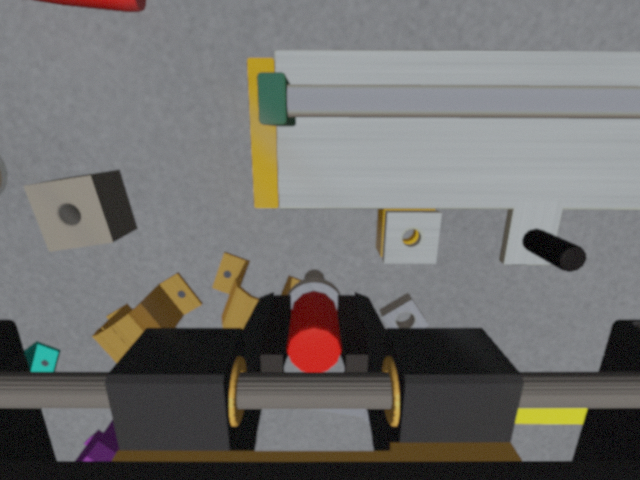

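>>> {"method": "step_arm", "body": {
  "motion": [
    [[0,0,0,-0.05,0.66,0,-0.8],[0,0,0,-0.05,0.66,0,-0.8],[0,0,0,-0.05,0.66,0,-0.8],[0,0,0,0,0,0.6,-0.8],[0,0,0,0,0,0.6,-0.8],[0,0,0,0,0,0.6,-0.8],[0,0,0,0,0,0.2,-0.8],[0,0,0,0,0,0,-0.8]]
  ]
}}

```text
time: 12.47
tool_pos: [0.5335, 0.0851, 0.117]
tcp_rot: [-3.141, -0.043, 0.006]
ft_force: [0.3, 0.3, -1.2]
finger_gap: 0.0207
grip_force: 30.0
```

```bash
python3 - <<'E'
from h import *
go([.534,.0853,.0755],1.5)
c=calibration("wrist"); im,D,P,h,M=cloud("wrist"); cv2.imwrite("pics/w5.png",cv2.resize(im[180:440,200:460],None,fx=2.3,fy=2.3,interpolation=cv2.INTER_CUBIC))
for n,z in [("carriage_hole",.044),("base_hole",.028),("pin",.048)]:
    for d in pinpoint(n,"wrist")[:3]: print(n,round(d["p"],2),np.round(d["location"]),atz(c,d["location"],z),atdepth(c,d["location"],D))
print(proj(c,[.534,.0853,.044]))
E
```

```text
t 12.47 pos [0.5335 0.0851 0.117 ] rot [-3.141 -0.043  0.006] F [ 0.3  0.3 -1.2] gap 0.0207 q [-0.06  0.51  1.53  0.    1.1   1.48]
heading 1.58 -> turn units 0.021 (0.1 deg); tool z [-3.8e-03  3.0e-04 -1.0e+00]
shift units x 0.012 y -0.005 z 1.037
base_hole 0.88 [258. 317.] [0.53415706 0.0843628  0.028     ] [ 0.5234885   0.0838172  -0.00067132]
pin 0.9 [274. 315.] [0.53165117 0.08538574 0.048     ] [0.5371425  0.08558983 0.0609755 ]
[267.79538937 315.43549019]
```

View pics/w5.png

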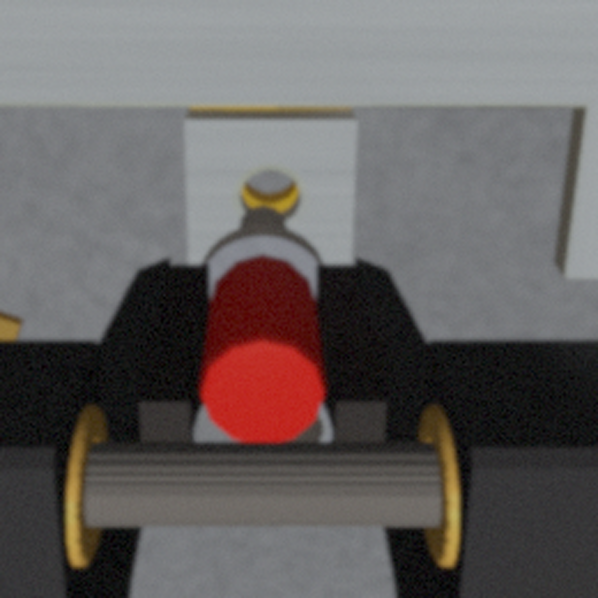

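The crop shows the lug hole centred near crop (271,192) and the pin shank near column 264. So the pin is about 2 mm too far left and about 3 mm too near. I'll correct that and look again.

>>> {"method": "step_arm", "body": {
  "motion": [
    [[0,0,0,0.07,0.04,0,-0.8],[0,0,0,0,0,0,-0.8],[0,0,0,0,0,0,-0.8]]
  ]
}}

```text
time: 12.92
tool_pos: [0.5375, 0.083, 0.1191]
tcp_rot: [3.141, 0.042, 0.002]
ft_force: [-0.1, 0.3, -1.1]
finger_gap: 0.0213
grip_force: 30.0
```

```bash
python3 - <<'E'
from h import *
s=st(); c=calibration("wrist"); im,D,P,h,M=cloud("wrist"); cv2.imwrite("pics/w6.png",cv2.resize(im[180:440,200:460],None,fx=2.3,fy=2.3,interpolation=cv2.INTER_CUBIC))
x,y,z=s["tool_pos"]; f=lambda p:((proj(c,p)-[180,200])*2.3).round(1)
print("crop row,col: tip axis",f([x,y,z-.0675]),"collar",f([x,y,z-.03]),"TCP down on lug",f([x,y,.044]))
# lug top extents
hm=im.astype(int); Q=P[(P[:,2]>.040)&(P[:,2]<.047)&(P[:,0]<.557)&(P[:,0]>.50)&(abs(P[:,1]-.085)<.03)]
print(len(Q),Q.min(0),Q.max(0),np.percentile(Q[:,1],[1,99]),np.percentile(Q[:,0],[1,99]))
E
```

```text
t 12.92 pos [0.5375 0.083  0.1191] rot [3.141e+00 4.200e-02 2.000e-03] F [-0.1  0.3 -1.1] gap 0.0213 q [-0.06  0.51  1.52  0.    1.11  1.48]
crop row,col: tip axis [212.9 266.1] collar [280.6 266.9] TCP down on lug [201.9 265.9]
3111 [0.51797436 0.06217221 0.04000322] [0.55696771 0.10667207 0.04482644] [0.06290527 0.10616728] [0.51990848 0.55651582]
```

View pics/w6.png

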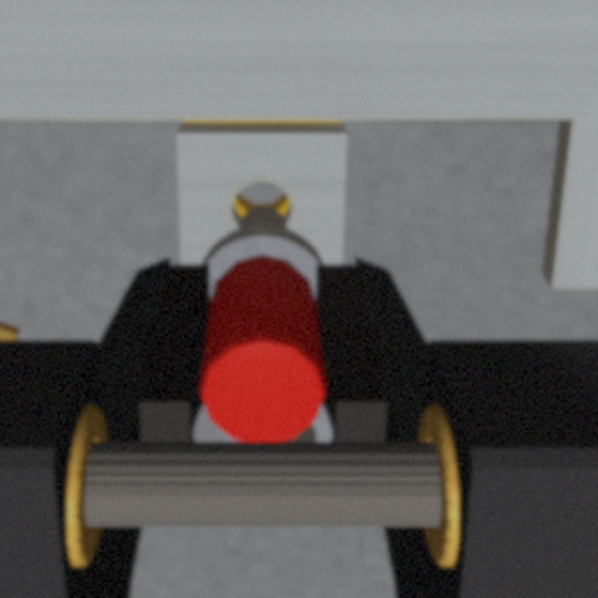

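>>> {"method": "step_arm", "body": {
  "motion": [
    [[0,0,0,0,0,0.15,-0.8],[0,0,0,0,0,0.1,-0.8],[0,0,0,0,0,0.1,-0.8],[0,0,0,0,0,0.1,-0.8],[0,0,0,0,0,0,-0.8]]
  ]
}}

```text
time: 13.38
tool_pos: [0.5367, 0.083, 0.0995]
tcp_rot: [-3.141, -0.042, 0.003]
ft_force: [-0.3, -0.5, -0.6]
finger_gap: 0.0209
grip_force: 30.0
```

>>> {"method": "step_arm", "body": {
  "motion": [
    [[0,0,0,0,0,0.1,-0.8],[0,0,0,0,0,0.1,-0.8],[0,0,0,0,0,0.1,-0.8],[0,0,0,0,0,0,-0.8]]
  ]
}}

```text
time: 13.72
tool_pos: [0.5367, 0.0831, 0.0877]
tcp_rot: [-3.141, -0.042, 0.002]
ft_force: [0.2, -1.6, -1.3]
finger_gap: 0.021
grip_force: 30.0
```

>>> {"method": "step_arm", "body": {
  "motion": [
    [[0,0,0,0,0,0.1,-0.8],[0,0,0,0,0,0.1,-0.8],[0,0,0,0,0,0.1,-0.8],[0,0,0,0,0,0.05,-0.8],[0,0,0,0,0,0,-0.8]]
  ]
}}

```text
time: 14.13
tool_pos: [0.5371, 0.0831, 0.0754]
tcp_rot: [3.141, 0.042, 0.001]
ft_force: [-4.0, -0.6, 10.5]
finger_gap: 0.0211
grip_force: 30.0
```

>>> {"method": "step_arm", "body": {
  "motion": [
    [[0,0,0,0,0,0.03,-0.8],[0,0,0,0,0,0,-0.8],[0,0,0,0,0,0,0.3],[0,0,0,0,0,0,0.3],[0,0,0,0,0,0,0.3],[0,0,0,0,0,0,0.3],[0,0,0,0,0,0,0.3],[0,0,0,0,0,0,0.3]]
  ]
}}

```text
time: 14.8
tool_pos: [0.5371, 0.083, 0.0731]
tcp_rot: [-3.141, -0.042, 0.0]
ft_force: [-0.1, 0.2, 0.7]
finger_gap: 0.057
grip_force: 0.0
```

>>> {"method": "step_arm", "body": {
  "motion": [
    [[0,0,0,0,0,-0.5,0.6],[0,0,0,0,0,-0.9,1],[0,0,0,0,0,-0.9,1],[0,0,0,0,0,-0.9,1],[0,0,0,0,0,-0.4,1],[0,0,0,0,0,0,1],[0,0,0,0,0,0,1]]
  ]
}}

```text
time: 15.38
tool_pos: [0.537, 0.0831, 0.2174]
tcp_rot: [3.141, 0.042, 0.001]
ft_force: [0.4, 0.7, 0.2]
finger_gap: 0.0878
grip_force: 0.0
```

```bash
cat >> h.py <<'E'
def posts(P,h):
    G=P[(h[:,0]>50)&(h[:,0]<90)&(h[:,1]>80)&(P[:,2]>.134)&(P[:,2]<.146)&(P[:,0]>.60)&(P[:,0]<.68)&(abs(P[:,1]-.04)<.2)]; print("posts",[(len(g),g.mean(0).round(4)) for g in (G[G[:,1]<.05],G[G[:,1]>.05]) if len(g)])
def barfit(P,h):
    Q=P[(P[:,2]>.128)&(P[:,2]<.137)&(h[:,1]<60)&(P[:,0]>.60)&(P[:,0]<.68)&(abs(P[:,1]-.04)<.2)]
    if len(Q)>30: k=np.polyfit(Q[:,1],Q[:,0],1); print("bar n",len(Q),"x at y=.045: %.4f"%np.polyval(k,.045),"yaw %.2f"%np.degrees(np.arctan(-k[0])),"y",Q[:,1].min().round(3),Q[:,1].max().round(3))
E
python3 - <<'E'
from h import *
st()
im,D,P,h,M=cloud("wrist"); cv2.imwrite("pics/w7.png",im); barfit(P,h); posts(P,h)
Q=P[((h[:,0]<8)|(h[:,0]>172))&(h[:,1]>130)&(P[:,0]<.6)&(P[:,2]>.07)]; print("pin top",len(Q),np.percentile(Q,95,axis=0).round(4),np.median(Q,0).round(4))
clo=cloud("top"); saddles("top",clo); barfit(clo[2],clo[3]); posts(clo[2],clo[3])
E
```

```text
t 15.38 pos [0.537  0.0831 0.2174] rot [3.141e+00 4.200e-02 1.000e-03] F [0.4 0.7 0.2] gap 0.0878 q [-0.06  0.4   1.39  0.    1.35  1.48]
bar n 11212 x at y=.045: 0.6346 yaw 1.46 y -0.089 0.196
posts [(225, array([ 0.6334, -0.0886,  0.136 ])), (1, array([0.6393, 0.1935, 0.1384]))]
pin top 1038 [0.5698 0.1364 0.2946] [0.5403 0.0844 0.0833]
saddle c [ 0.7599 -0.6392] size 201 142 long-axis ang 11.9 zt 0.126 n 3633
saddle c [ 0.4763 -0.3524] size 72 42 long-axis ang -59.2 zt 0.075 n 347
saddle c [0.4404 0.3248] size 93 42 long-axis ang -57.5 zt 0.074 n 554
bar n 218 x at y=.045: 0.6349 yaw 0.74 y -0.104 0.004
posts [(54, array([ 0.6386, -0.0965,  0.1404]))]
```

View pics/w7.png

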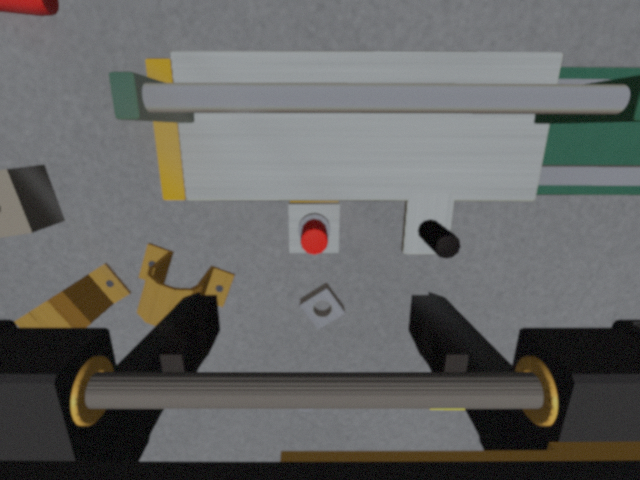

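>>> {"method": "step_arm", "body": {
  "motion": [
    [[0,0,0.92,0,0,0,1],[0,0,0.92,0,0,0,1],[0,0,0.92,0,0,0,1],[0,0,0.92,0,0,0,1],[0,0,0.92,0,0,0,1],[0,0,0.9,0,0,0,1],[0,0,0,-0.67,-0.62,0,1],[0,0,0,-0.67,-0.62,0,1]]
  ]
}}

```text
time: 16.15
tool_pos: [0.5038, 0.1479, 0.2153]
tcp_rot: [3.09, -0.563, -0.005]
ft_force: [0.3, 0.6, -0.4]
finger_gap: 0.088
grip_force: 0.0
```

>>> {"method": "step_arm", "body": {
  "motion": [
    [[0,0,0,-0.67,-0.62,0,1],[0,0,0,-0.67,-0.62,0,1],[0,0,0,0,0,0.4,1],[0,0,0,0,0,0,1],[0,0,0,0,0,0,1]]
  ]
}}

```text
time: 16.57
tool_pos: [0.4708, 0.2133, 0.1999]
tcp_rot: [3.09, -0.557, -0.005]
ft_force: [1.2, -0.2, 0.8]
finger_gap: 0.0882
grip_force: 0.0
```

```bash
cat > ws.py <<'E'
from h import *
st(); clo=cloud("wrist"); cv2.imwrite("pics/ws_%d.png"%(manip.state()["time"]*100),clo[0]); r=saddles("wrist",clo)
c=calibration("wrist")
for d in pinpoint("saddle1","wrist")[:4]: print(round(d["p"],2),np.round(d["location"]),atz(c,d["location"],0))
# crown ridge of each
im,D,P,h,M=clo
for (b,zt,n) in r:
    Q=P[(np.hypot(*(P[:,:2]-b[0]).T)<.05)&(P[:,2]>.064)&(P[:,2]<.08)&(h[:,0]>10)&(h[:,0]<26)&(h[:,1]>90)]
    if len(Q)>30: print("crown",len(Q),box(Q),Q.mean(0).round(4))
E
python3 ws.py; python3 -c "
from h import *
clo=cloud('top'); posts(clo[2],clo[3]); barfit(clo[2],clo[3])"
```

```text
t 16.57 pos [0.4708 0.2133 0.1999] rot [ 3.09  -0.557 -0.005] F [ 1.2 -0.2  0.8] gap 0.0882 q [ 0.2   0.38  1.48 -0.    1.29  2.12]
saddle c [0.4701 0.2148] size 90 40 long-axis ang 69.5 zt 0.071 n 4323
saddle c [0.4652 0.2864] size 90 39 long-axis ang -57.6 zt 0.070 n 2701
0.88 [285. 221.] [0.43891495 0.32482915 0.        ]
0.78 [220. 314.] [0.46925853 0.21445235 0.        ]
0.69 [419. 234.] [0.2807803  0.38305851 0.        ]
crown 2023 (array([0.47004868, 0.21525313]), 40.245697021484375, 34.41385269165039, -20.47003173828125) [0.4706 0.2149 0.0684]
crown 183 (array([0.46068082, 0.2843844 ]), 86.03559875488281, 40.24535369873047, -64.89823341369629) [0.4362 0.309  0.0668]
posts [(54, array([ 0.6384, -0.0967,  0.1402])), (50, array([0.6315, 0.1862, 0.1407]))]
bar n 633 x at y=.045: 0.6340 yaw 1.40 y -0.101 0.18
```

>>> {"method": "step_arm", "body": {
  "motion": [
    [[0,0,0,-0.03,-0.03,0.6,1],[0,0,0,0,0,0.7,1],[0,0,0,0,0,0.7,1],[0,0,0,0,0,0.7,1],[0,0,0,0,0,0.7,1],[0,0,0,0,0,0.4,1],[0,0,0,0,0,0.15,1],[0,0,0,0,0,0,0]]
  ],
  "grip_force": 25
}}

```text
time: 17.38
tool_pos: [0.4707, 0.2143, 0.0425]
tcp_rot: [3.091, -0.56, -0.003]
ft_force: [-0.3, 0.4, 0.7]
finger_gap: 0.0837
grip_force: 0.0
```

>>> {"method": "step_arm", "body": {
  "motion": [
    [[0,0,0,0,0,0,0],[0,0,0,0,0,0,-0.2],[0,0,0,0,0,0,-0.2],[0,0,0,0,0,0,-0.2],[0,0,0,0,0,0,-0.2],[0,0,0,0,0,0,-0.2],[0,0,0,0,0,0,-0.2]]
  ]
}}

```text
time: 17.97
tool_pos: [0.4707, 0.2149, 0.0439]
tcp_rot: [-3.092, 0.558, -0.001]
ft_force: [-2.1, -1.5, 7.0]
finger_gap: 0.0477
grip_force: 24.5
```

>>> {"method": "step_arm", "body": {
  "motion": [
    [[0,0,0,0,0,-0.4,-0.2],[0,0,0,0,0,-0.8,-0.2],[0,0,0,0,0,-0.9,-0.2],[0,0,-1,0,0,-0.9,-0.2],[0,0,-1,0,0,-0.9,-0.2],[0,0,-1,0,0,-0.6,-0.2],[0,0,-1,0,0,0,-0.2],[0,0,-1,0,0,0,-0.2]]
  ]
}}

```text
time: 18.63
tool_pos: [0.4707, 0.2152, 0.2247]
tcp_rot: [-3.141, 0.007, -0.004]
ft_force: [-0.7, -0.7, -3.9]
finger_gap: 0.0478
grip_force: 24.5
```

>>> {"method": "step_arm", "body": {
  "motion": [
    [[0,0,-1,0,0,0,-0.2],[0,0,-1,0,0,0,-0.2],[0,0,-1,0,0,0,-0.2],[0,0,-1,0,0,0,-0.2],[0,0,-1,0,0,0,-0.2],[0,0,-1,0,0,0,-0.2],[0,0,-1,0,0,0,-0.2],[0,0,-1,0,0,0,-0.2]]
  ]
}}

```text
time: 19.3
tool_pos: [0.4703, 0.215, 0.2229]
tcp_rot: [-3.022, -0.859, 0.002]
ft_force: [-0.2, 1.0, -3.6]
finger_gap: 0.0477
grip_force: 24.5
```

>>> {"method": "step_arm", "body": {
  "motion": [
    [[0,0,-1,0,0,0,-0.2],[0,0,-1,0,0,0,-0.2],[0,0,-1,0,0,0,-0.2],[0,0,-1,0,0,0,-0.2],[0,0,-1,0,0,0,-0.2],[0,0,-1,0,0,0,-0.2],[0,0,-1,0,0,0,-0.2],[0,0,-1,0,0,0,-0.2]]
  ]
}}

```text
time: 19.97
tool_pos: [0.4703, 0.215, 0.2229]
tcp_rot: [-2.667, -1.658, 0.002]
ft_force: [-0.6, 0.1, -2.3]
finger_gap: 0.0478
grip_force: 24.5
```

>>> {"method": "step_arm", "body": {
  "motion": [
    [[0,0,-1,0,0,0,-0.2],[0,0,-1,0,0,0,-0.2],[0,0,-1,0,0,0,-0.2],[0,0,-1,0,0,0,-0.2],[0,0,-1,0,0,0,-0.2],[0,0,-1,0,0,0,-0.2],[0,0,-0.8,0,0,0,-0.2],[0,0,0,0,0,0,-0.2]]
  ]
}}

```text
time: 20.63
tool_pos: [0.4703, 0.215, 0.2229]
tcp_rot: [-2.204, -2.237, 0.001]
ft_force: [-0.8, 1.2, -2.4]
finger_gap: 0.0478
grip_force: 24.5
```

```bash
python3 -c "
from h import *
go([.6346,.1005,.13],91.5)"
```

```text
t 20.63 pos [0.4703 0.215  0.2229] rot [-2.204e+00 -2.237e+00  1.000e-03] F [-0.8  1.2 -2.4] gap 0.0478 q [0.2  0.35 1.45 0.   1.34 0.18]
heading 90.86 -> turn units -0.161 (-0.6 deg); tool z [-1.1e-03 -1.0e-04 -1.0e+00]
shift units x -2.970 y 4.031 z 2.323
```

>>> {"method": "step_arm", "body": {
  "motion": [
    [[0,0,-0.16,0,0,0,-0.2],[0,0,0,-0.5,0.67,0,-0.2],[0,0,0,-0.5,0.67,0,-0.2],[0,0,0,-0.5,0.67,0,-0.2],[0,0,0,-0.5,0.67,0,-0.2],[0,0,0,-0.5,0.67,0,-0.2],[0,0,0,-0.47,0.67,0,-0.2],[0,0,0,0,0,0,-0.2]]
  ]
}}

```text
time: 21.3
tool_pos: [0.6378, 0.0963, 0.2219]
tcp_rot: [2.2, 2.241, -0.0]
ft_force: [-0.8, 1.0, -2.6]
finger_gap: 0.0481
grip_force: 24.5
```

```bash
python3 - <<'E'
from h import *
go([.6346,.1005,.1107],91.5)
im,D,P,h,M=cloud("wrist"); cv2.imwrite("pics/w8.png",im); barfit(P,h); posts(P,h)
E
```

```text
t 21.3 pos [0.6378 0.0963 0.2219] rot [ 2.2    2.241 -0.   ] F [-0.8  1.  -2.6] gap 0.0481 q [-0.03  0.57  1.07 -0.    1.5  -0.05]
heading 91.08 -> turn units -0.105 (-0.4 deg); tool z [ 6.e-04 -1.e-03 -1.e+00]
shift units x 0.106 y -0.076 z 2.780
bar n 4747 x at y=.045: 0.6332 yaw 1.52 y -0.065 0.184
posts [(954, array([0.6296, 0.1904, 0.1391]))]
```

View pics/w8.png

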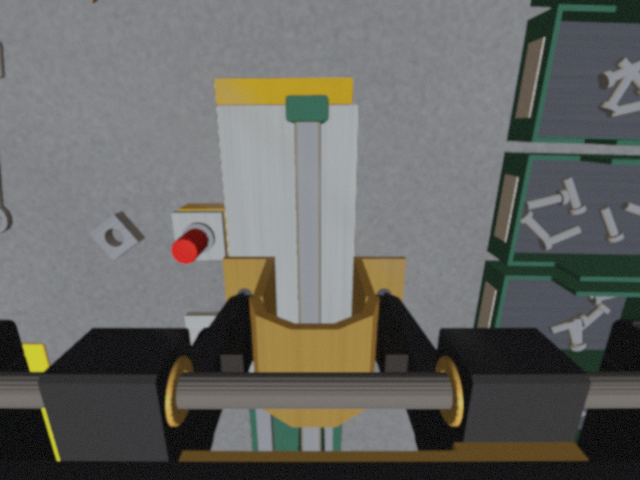

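>>> {"method": "step_arm", "body": {
  "motion": [
    [[0,0,-0.1,0.1,-0.09,0.3,-0.2],[0,0,0,0,0,0.5,-0.2],[0,0,0,0,0,0.5,-0.2],[0,0,0,0,0,0.5,-0.2],[0,0,0,0,0,0.4,-0.2],[0,0,0,0,0,0.3,-0.2],[0,0,0,0,0,0.15,-0.2],[0,0,0,0,0,0,-0.2]]
  ]
}}

```text
time: 22.02
tool_pos: [0.6295, 0.1046, 0.1161]
tcp_rot: [-2.185, -2.254, 0.003]
ft_force: [-0.1, -1.0, -2.2]
finger_gap: 0.0478
grip_force: 24.5
```

>>> {"method": "step_arm", "body": {
  "motion": [
    [[0,0,0,0,0,0.04,-0.2],[0,0,0,0,0,0.04,-0.2],[0,0,0,0,0,0,-0.2]]
  ]
}}

```text
time: 22.27
tool_pos: [0.6307, 0.1041, 0.1147]
tcp_rot: [2.186, 2.255, 0.001]
ft_force: [-0.2, -1.0, -2.5]
finger_gap: 0.0475
grip_force: 24.5
```

>>> {"method": "step_arm", "body": {
  "motion": [
    [[0,0,0,0,0.08,0,-0.2],[0,0,0,0,0,0.06,-0.2],[0,0,0,0,0,0,-0.2],[0,0,0,0,0,0,-0.2]]
  ]
}}

```text
time: 22.6
tool_pos: [0.6337, 0.1041, 0.1116]
tcp_rot: [-2.187, -2.255, 0.0]
ft_force: [-0.2, -0.0, -3.6]
finger_gap: 0.0483
grip_force: 24.5
```

```bash
python3 -c "
from h import *
go([.6346,.1005,.1107],91.5)"
```

```text
t 22.6 pos [0.6337 0.1041 0.1116] rot [-2.187 -2.255  0.   ] F [-0.2 -0.  -3.6] gap 0.0483 q [-0.02  0.67  1.23  0.    1.25 -0.05]
heading 91.77 -> turn units 0.068 (0.3 deg); tool z [-2.e-04  0.e+00 -1.e+00]
shift units x -0.090 y 0.019 z 0.023
```

>>> {"method": "step_arm", "body": {
  "motion": [
    [[0,0,0,0,0,0.03,-0.2],[0,0,0,0,0,0.03,-0.2],[0,0,0,0,0,0,-0.2]]
  ]
}}

```text
time: 22.85
tool_pos: [0.6339, 0.1041, 0.1108]
tcp_rot: [2.186, 2.255, 0.002]
ft_force: [-4.3, 0.0, 6.8]
finger_gap: 0.0479
grip_force: 24.5
```

>>> {"method": "step_arm", "body": {
  "motion": [
    [[0,0,0,0,0,0,0.1],[0,0,0,0,0,0,0.2],[0,0,0,0,0,0,0.3],[0,0,0,0,0,0,0.5],[0,0,0,0,0,0,0.7],[0,0,0,0,0,0,0.8],[0,0,0,0,0,0,0.8]]
  ]
}}

```text
time: 23.43
tool_pos: [0.6337, 0.1041, 0.1092]
tcp_rot: [-2.187, -2.256, 0.0]
ft_force: [0.6, -0.3, 0.1]
finger_gap: 0.0787
grip_force: 0.0
```

>>> {"method": "step_arm", "body": {
  "motion": [
    [[0,0,0,0,0,-0.3,0.8],[0,0,0,0,0,-0.6,0.8],[0,0,0,0,0,-0.7,0.8],[0,0,0,0,0,-0.7,0.8],[0,0,0,0,0,-0.4,0.8],[0,0,0,0,0,0,0.8]]
  ]
}}

```text
time: 23.93
tool_pos: [0.6348, 0.1042, 0.2214]
tcp_rot: [2.183, 2.252, 0.008]
ft_force: [0.9, 0.5, 0.3]
finger_gap: 0.0794
grip_force: 0.0
```

```bash
python3 - <<'E'
from h import *
st()
im,D=read_camera("scene"); cv2.imwrite("pics/s2.png",im)
clo=cloud("top"); saddles("top",clo); posts(clo[2],clo[3])
saddles("scene")
c=calibration("scene")
for d in pinpoint("saddle1","scene")[:8]: print(round(d["p"],2),np.round(d["location"]),atz(c,d["location"],0))
E
```

```text
t 23.93 pos [0.6348 0.1042 0.2214] rot [2.183 2.252 0.008] F [0.9 0.5 0.3] gap 0.0794 q [-0.02  0.57  1.08  0.    1.49 -0.05]
saddle c [ 0.7604 -0.6399] size 200 146 long-axis ang 11.5 zt 0.127 n 3634
saddle c [ 0.4756 -0.3526] size 72 42 long-axis ang -57.4 zt 0.074 n 345
saddle c [0.3911 0.2904] size 161 91 long-axis ang 34.1 zt 0.076 n 490
posts [(53, array([ 0.6383, -0.0968,  0.1405]))]
saddle c [ 0.6413 -1.0437] size 135 43 long-axis ang 20.8 zt 0.079 n 694
saddle c [ 0.4578 -0.3514] size 87 84 long-axis ang -57.7 zt 0.073 n 312
saddle c [ 0.7417 -0.7686] size 471 234 long-axis ang 81.1 zt 0.116 n 2966
saddle c [0.4336 0.3107] size 101 92 long-axis ang 56.1 zt 0.071 n 528
saddle c [0.6437 0.1038] size 77 40 long-axis ang 2.7 zt 0.139 n 627
0.97 [242. 209.] [ 4.60711067e-01 -3.45604848e-01  1.11022302e-16]
0.87 [307. 492.] [0.3792839  0.48295686 0.        ]
0.75 [314. 320.] [0.58024491 0.07147705 0.        ]
0.62 [303. 429.] [0.43027716 0.32274368 0.        ]
0.62 [271. 464.] [ 2.73149298e-01  3.86028291e-01 -1.11022302e-16]
0.57 [241. 446.] [0.16760952 0.30756352 0.        ]
```

View pics/s2.png

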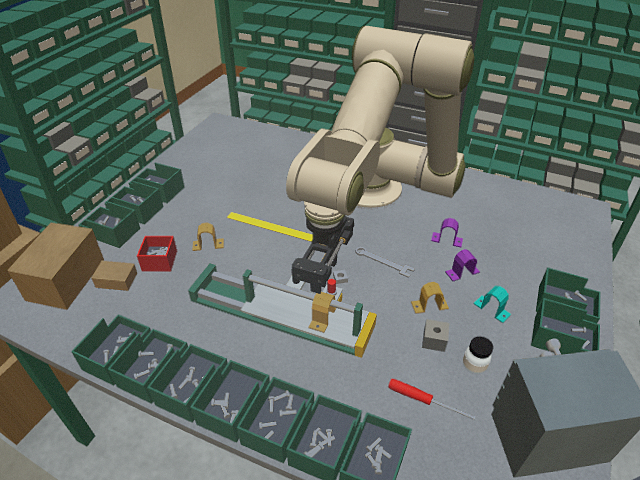

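>>> {"method": "step_arm", "body": {
  "motion": [
    [[0,0,1,0,0,0,1],[0,0,1,0,0,0,1],[0,0,1,0,0,0,1],[0,0,1,0,0,0,1],[0,0,1,0,0,0,1],[0,0,1,0,0,0,1],[0,0,1,0,0,0,1],[0,0,1,0,0,0,1]]
  ]
}}

```text
time: 24.8
tool_pos: [0.6334, 0.1041, 0.2156]
tcp_rot: [-2.725, -1.56, 0.004]
ft_force: [-0.7, 0.1, 0.0]
finger_gap: 0.0883
grip_force: 0.0
```

>>> {"method": "step_arm", "body": {
  "motion": [
    [[0,0,1,0,0,0,1],[0,0,1,0,0,0,1],[0,0,1,0,0,0,1],[0,0,1,0,0,0,1],[0,0,1,0,0,0,1],[0,0,1,0,0,0,1],[0,0,0.8,0,0,0,1],[0,0,0,0,0,0,1]]
  ]
}}

```text
time: 25.47
tool_pos: [0.6334, 0.1041, 0.2157]
tcp_rot: [-3.016, -0.878, 0.004]
ft_force: [0.2, 0.7, -1.3]
finger_gap: 0.088
grip_force: 0.0
```

>>> {"method": "step_arm", "body": {
  "motion": [
    [[0,0,0,-0.17,-0.89,0,1],[0,0,0,-0.17,-0.89,0,1],[0,0,0,-0.17,-0.89,0,1],[0,0,0,-0.17,-0.89,0,1],[0,0,0,-0.17,-0.89,0,1],[0,0,0,-0.17,-0.89,0,1],[0,0,0,-0.17,-0.89,0,1],[0,0,0,-0.17,-0.89,0,1]]
  ]
}}

```text
time: 26.13
tool_pos: [0.4329, 0.3157, 0.2165]
tcp_rot: [3.015, 0.884, -0.002]
ft_force: [0.5, 1.5, 0.9]
finger_gap: 0.0884
grip_force: 0.0
```

>>> {"method": "step_arm", "body": {
  "motion": [
    [[0,0,0,0,0,0.4,1],[0,0,0,0,0,0,1],[0,0,0,0,0,0,1]]
  ]
}}

```text
time: 26.38
tool_pos: [0.4343, 0.3146, 0.2005]
tcp_rot: [3.014, 0.884, -0.004]
ft_force: [0.1, 0.3, 0.9]
finger_gap: 0.088
grip_force: 0.0
```

```bash
python3 ws.py; python3 -c "
from h import *
go([.4355,.316,.042],32.5)"
```

```text
t 26.38 pos [0.4343 0.3146 0.2005] rot [ 3.014  0.884 -0.004] F [0.1 0.3 0.9] gap 0.088 q [ 0.41  0.41  1.43 -0.    1.31  1.41]
saddle c [0.4403 0.3263] size 90 40 long-axis ang -57.2 zt 0.070 n 4409
0.89 [308. 178.] [0.27993339 0.38183389 0.        ]
0.8 [209. 312.] [0.44115959 0.32217193 0.        ]
0.59 [166. 134.] [0.38785191 0.47886382 0.        ]
crown 2063 (array([0.44025964, 0.32616492]), 40.321231842041016, 33.88035583496094, 32.82388687133789) [0.4407 0.3264 0.0683]
t 26.48 pos [0.4353 0.3142 0.2014] rot [ 3.016  0.88  -0.   ] F [-0.3 -0.3  0.1] gap 0.088 q [ 0.4   0.41  1.43 -0.    1.31  1.41]
heading 32.55 -> turn units 0.013 (0.1 deg); tool z [-1.e-04 -2.e-04 -1.e+00]
shift units x 0.028 y -0.035 z 3.985
```

>>> {"method": "step_arm", "body": {
  "motion": [
    [[0,0,0,0.26,-0.19,0.5,1],[0,0,0,0,0,0.7,1],[0,0,0,0,0,0.7,1],[0,0,0,0,0,0.7,1],[0,0,0,0,0,0.7,1],[0,0,0,0,0,0.5,1],[0,0,0,0,0,0.15,1],[0,0,0,0,0,0,0]]
  ]
}}

```text
time: 27.15
tool_pos: [0.4396, 0.3261, 0.0424]
tcp_rot: [3.016, 0.879, -0.004]
ft_force: [0.6, -0.4, -0.3]
finger_gap: 0.0833
grip_force: 0.0
```

>>> {"method": "step_arm", "body": {
  "motion": [
    [[0,0,0,0,0,0,0],[0,0,0,0,0,0,-0.2],[0,0,0,0,0,0,-0.2],[0,0,0,0,0,0,-0.2],[0,0,0,0,0,0,-0.2],[0,0,0,0,0,0,-0.2],[0,0,0,0,0,0,-0.2]]
  ]
}}

```text
time: 27.73
tool_pos: [0.4395, 0.3269, 0.044]
tcp_rot: [3.015, 0.882, 0.002]
ft_force: [-1.0, -1.6, 6.1]
finger_gap: 0.0482
grip_force: 24.5
```

>>> {"method": "step_arm", "body": {
  "motion": [
    [[0,0,0,0,0,-0.4,-0.2],[0,0,0,0,0,-0.8,-0.2],[0,0,0,0,0,-0.9,-0.2],[0,0,-1,0,0,-0.9,-0.2],[0,0,-1,0,0,-0.9,-0.2],[0,0,-1,0,0,-0.6,-0.2],[0,0,-1,0,0,0,-0.2],[0,0,-1,0,0,0,-0.2]]
  ]
}}

```text
time: 28.4
tool_pos: [0.4393, 0.327, 0.2248]
tcp_rot: [-2.814, -1.396, -0.004]
ft_force: [-0.1, -0.1, -2.6]
finger_gap: 0.0477
grip_force: 24.5
```

>>> {"method": "step_arm", "body": {
  "motion": [
    [[0,0,-1,0,0,0,-0.2],[0,0,-1,0,0,0,-0.2],[0,0,-1,0,0,0,-0.2],[0,0,-1,0,0,0,-0.2],[0,0,-1,0,0,0,-0.2],[0,0,-1,0,0,0,-0.2],[0,0,-1,0,0,0,-0.2],[0,0,-1,0,0,0,-0.2]]
  ]
}}

```text
time: 29.07
tool_pos: [0.4389, 0.3268, 0.2229]
tcp_rot: [-2.32, -2.118, 0.002]
ft_force: [0.2, 0.1, -1.7]
finger_gap: 0.0476
grip_force: 24.5
```

>>> {"method": "step_arm", "body": {
  "motion": [
    [[0,0,-1,0,0,0,-0.2],[0,0,-0.75,0,0,0,-0.2],[0,0,0,-0.71,0.47,0,-0.2],[0,0,0,-0.71,0.47,0,-0.2],[0,0,0,-0.71,0.47,0,-0.2],[0,0,0,-0.71,0.47,0,-0.2],[0,0,0,-0.71,0.47,0,-0.2],[0,0,0,-0.71,0.47,0,-0.2]]
  ]
}}

```text
time: 29.73
tool_pos: [0.5571, 0.1582, 0.223]
tcp_rot: [-2.19, -2.251, 0.001]
ft_force: [-0.4, 0.5, -1.5]
finger_gap: 0.0478
grip_force: 24.5
```

>>> {"method": "step_arm", "body": {
  "motion": [
    [[0,0,0,-0.71,0.47,0,-0.2],[0,0,0,-0.71,0.47,0,-0.2],[0,0,0,-0.71,0.47,0,-0.2],[0,0,0,-0.71,0.47,0,-0.2],[0,0,0,0,0,0,-0.2],[0,0,0,0,0,0,-0.2],[0,0,0,0,0,0,-0.2],[0,0,0,0,0,0,-0.2]]
  ]
}}

```text
time: 30.4
tool_pos: [0.6343, 0.0493, 0.2233]
tcp_rot: [-2.189, -2.253, 0.0]
ft_force: [0.6, 0.7, -1.2]
finger_gap: 0.0484
grip_force: 24.5
```

```bash
python3 - <<'E'
from h import *
go([.6355,.046,.1115],91.5)
im,D,P,h,M=cloud("wrist"); cv2.imwrite("pics/w9.png",im); barfit(P,h); saddles("wrist",(im,D,P,h,M))
E
```

```text
t 30.4 pos [0.6343 0.0493 0.2233] rot [-2.189 -2.253  0.   ] F [ 0.6  0.7 -1.2] gap 0.0484 q [-0.11  0.56  1.1   0.    1.49 -0.14]
heading 91.65 -> turn units 0.038 (0.2 deg); tool z [-6.e-04  3.e-04 -1.e+00]
shift units x -0.083 y 0.028 z 2.796
bar n 5089 x at y=.045: 0.6353 yaw 1.49 y -0.098 0.195
saddle c [0.6343 0.1044] size 91 39 long-axis ang 2.5 zt 0.137 n 6118
```

>>> {"method": "step_arm", "body": {
  "motion": [
    [[0,0,0,-0.08,0.03,0.3,-0.2],[0,0,0,0,0,0.5,-0.2],[0,0,0,0,0,0.5,-0.2],[0,0,0,0,0,0.5,-0.2],[0,0,0,0,0,0.4,-0.2],[0,0,0,0,0,0.3,-0.2],[0,0,0,0,0,0.15,-0.2],[0,0,0,0,0,0,-0.2]]
  ]
}}

```text
time: 31.12
tool_pos: [0.6355, 0.0458, 0.1163]
tcp_rot: [-2.188, -2.252, 0.002]
ft_force: [-0.5, 0.4, -1.9]
finger_gap: 0.048
grip_force: 24.5
```

>>> {"method": "step_arm", "body": {
  "motion": [
    [[0,0,0,0,0,0.06,-0.2],[0,0,0,0,0,0.06,-0.2],[0,0,0,0,0,0.03,-0.2],[0,0,0,0,0,0,-0.2]]
  ]
}}

```text
time: 31.45
tool_pos: [0.6363, 0.045, 0.1116]
tcp_rot: [2.19, 2.252, 0.0]
ft_force: [-0.4, -0.2, -2.4]
finger_gap: 0.0481
grip_force: 24.5
```

>>> {"method": "step_arm", "body": {
  "motion": [
    [[0,0,0,0,0,0.03,-0.2],[0,0,0,0,0,0.03,-0.2],[0,0,0,0,0,0,-0.2]]
  ]
}}

```text
time: 31.7
tool_pos: [0.6365, 0.045, 0.1109]
tcp_rot: [2.189, 2.251, 0.002]
ft_force: [-3.9, 0.1, 9.3]
finger_gap: 0.0478
grip_force: 24.4
```

>>> {"method": "step_arm", "body": {
  "motion": [
    [[0,0,0,0,0,0,0.1],[0,0,0,0,0,0,0.2],[0,0,0,0,0,0,0.3],[0,0,0,0,0,0,0.5],[0,0,0,0,0,0,0.7],[0,0,0,0,0,0,0.8],[0,0,0,0,0,0,0.8]]
  ]
}}

```text
time: 32.28
tool_pos: [0.6363, 0.0449, 0.1088]
tcp_rot: [-2.191, -2.252, 0.0]
ft_force: [0.2, 0.5, 0.1]
finger_gap: 0.079
grip_force: 0.0
```

>>> {"method": "step_arm", "body": {
  "motion": [
    [[0,0,0,0,0,-0.3,0.8],[0,0,0,0,0,-0.6,0.8],[0,0,0,0,0,-0.7,0.8],[0,0,0,0,0,-0.7,0.8],[0,0,0,0,0,-0.4,0.8],[0,0,1,0,0,0,1],[0,0,1,0,0,0,1],[0,0,1,0,0,0,1]]
  ]
}}

```text
time: 32.95
tool_pos: [0.6363, 0.045, 0.2173]
tcp_rot: [2.417, 2.006, 0.001]
ft_force: [0.3, 0.3, -0.0]
finger_gap: 0.0883
grip_force: 0.0
```

>>> {"method": "step_arm", "body": {
  "motion": [
    [[0,0,1,0,0,0,1],[0,0,1,0,0,0,1],[0,0,1,0,0,0,1],[0,0,1,0,0,0,1],[0,0,1,0,0,0,1],[0,0,1,0,0,0,1],[0,0,1,0,0,0,1],[0,0,1,0,0,0,1]]
  ]
}}

```text
time: 33.62
tool_pos: [0.6362, 0.045, 0.2169]
tcp_rot: [-2.877, -1.262, 0.0]
ft_force: [-0.6, 0.6, 0.7]
finger_gap: 0.0886
grip_force: 0.0
```

>>> {"method": "step_arm", "body": {
  "motion": [
    [[0,0,1,0,0,0,1],[0,0,1,0,0,0,1],[0,0,1,0,0,0,1],[0,0,1,0,0,0,1],[0,0,0,-0.71,0.51,0,1],[0,0,0,-0.71,0.51,0,1],[0,0,0,-0.71,0.51,0,1],[0,0,0,-0.71,0.51,0,1]]
  ]
}}

```text
time: 34.28
tool_pos: [0.5814, -0.0852, 0.2169]
tcp_rot: [-3.023, -0.856, 0.0]
ft_force: [0.5, 0.3, 0.1]
finger_gap: 0.0882
grip_force: 0.0
```

>>> {"method": "step_arm", "body": {
  "motion": [
    [[0,0,0,-0.71,0.51,0,1],[0,0,0,-0.71,0.51,0,1],[0,0,0,-0.71,0.51,0,1],[0,0,0,-0.71,0.51,0,1],[0,0,0,-0.71,0.51,0,1],[0,0,0,-0.71,0.51,0,1],[0,0,0,-0.71,0.51,0,1],[0,0,0,-0.71,0.51,0,1]]
  ]
}}

```text
time: 34.95
tool_pos: [0.4732, -0.3435, 0.217]
tcp_rot: [3.023, 0.855, 0.0]
ft_force: [-0.3, 0.4, 0.5]
finger_gap: 0.0881
grip_force: 0.0
```

>>> {"method": "step_arm", "body": {
  "motion": [
    [[0,0,0,0,0,0,1],[0,0,0,0,0,0,1],[0,0,0,0,0,0,1]]
  ]
}}

```text
time: 35.2
tool_pos: [0.4743, -0.3415, 0.2169]
tcp_rot: [-3.023, -0.855, -0.0]
ft_force: [0.6, -0.2, 0.5]
finger_gap: 0.0884
grip_force: 0.0
```

```bash
python3 ws.py; python3 -c "
from h import *
head(); go([.473,-.344,.042],31.5)
print('top');saddles('top')"
```

```text
t 35.2 pos [ 0.4743 -0.3415  0.2169] rot [-3.023 -0.855 -0.   ] F [ 0.6 -0.2  0.5] gap 0.0884 q [-0.83  0.47  1.27  0.    1.4   0.19]
saddle c [ 0.4697 -0.3403] size 90 40 long-axis ang -58.9 zt 0.070 n 3864
0.61 [221. 313.] [ 0.46848682 -0.34270647  0.        ]
crown 1724 (array([ 0.47000363, -0.34068665]), 40.418617248535156, 32.85503387451172, 30.86200714111328) [ 0.4702 -0.3399  0.068 ]
t 35.3 pos [ 0.4747 -0.3409  0.217 ] rot [-3.022 -0.857 -0.   ] F [ 0.4 -0.1 -0.6] gap 0.0879 q [-0.83  0.47  1.27  0.    1.4   0.19]
heading 31.67 -> turn units 0.042 (0.2 deg); tool z [ 1.e-04  2.e-04 -1.e+00]
shift units x -0.077 y 0.045 z 4.376
top
saddle c [ 0.7599 -0.6389] size 200 143 long-axis ang 11.2 zt 0.126 n 3639
saddle c [0.6567 0.1031] size 96 40 long-axis ang 1.9 zt 0.141 n 394
saddle c [0.6574 0.0445] size 96 39 long-axis ang 2.3 zt 0.142 n 379
saddle c [0.6185 0.205 ] size 122 25 long-axis ang 4.0 zt 0.050 n 290
saddle c [0.6023 0.0423] size 39 24 long-axis ang -88.6 zt 0.078 n 148
saddle c [0.6012 0.1007] size 38 22 long-axis ang -89.3 zt 0.080 n 138
```

>>> {"method": "step_arm", "body": {
  "motion": [
    [[0,0,0.14,-0.09,-0.07,0.5,1],[0,0,0,0,0,0.75,1],[0,0,0,0,0,0.8,1],[0,0,0,0,0,0.8,1],[0,0,0,0,0,0.8,1],[0,0,0,0,0,0.5,1],[0,0,0,0,0,0.2,1],[0,0,0,0,0,0,0]]
  ]
}}

```text
time: 36.02
tool_pos: [0.4696, -0.3404, 0.0416]
tcp_rot: [-3.024, -0.841, 0.002]
ft_force: [-0.0, -0.4, 0.6]
finger_gap: 0.0838
grip_force: 0.0
```

>>> {"method": "step_arm", "body": {
  "motion": [
    [[0,0,0,0,0,0,0],[0,0,0,0,0,0,-0.2],[0,0,0,0,0,0,-0.2],[0,0,0,0,0,0,-0.2],[0,0,0,0,0,0,-0.2],[0,0,0,0,0,0,-0.2],[0,0,0,0,0,0,-0.2]]
  ]
}}

```text
time: 36.6
tool_pos: [0.4698, -0.3418, 0.0437]
tcp_rot: [3.026, 0.84, 0.001]
ft_force: [-0.7, 0.8, 5.0]
finger_gap: 0.0475
grip_force: 24.5
```

>>> {"method": "step_arm", "body": {
  "motion": [
    [[0,0,0,0,0,-0.4,-0.2],[0,0,0,0,0,-0.8,-0.2],[0,0,0,0,0,-0.9,-0.2],[0,0,-1,0,0,-0.9,-0.2],[0,0,-1,0,0,-0.9,-0.2],[0,0,-1,0,0,-0.6,-0.2],[0,0,-1,0,0,0,-0.2],[0,0,-1,0,0,0,-0.2]]
  ]
}}

```text
time: 37.27
tool_pos: [0.4697, -0.3417, 0.2244]
tcp_rot: [2.831, 1.357, 0.001]
ft_force: [0.0, 0.5, -1.9]
finger_gap: 0.048
grip_force: 24.6
```

>>> {"method": "step_arm", "body": {
  "motion": [
    [[0,0,-1,0,0,0,-0.2],[0,0,-1,0,0,0,-0.2],[0,0,-1,0,0,0,-0.2],[0,0,-1,0,0,0,-0.2],[0,0,-1,0,0,0,-0.2],[0,0,-1,0,0,0,-0.2],[0,0,-1,0,0,0,-0.2],[0,0,-1,0,0,0,-0.2]]
  ]
}}

```text
time: 37.93
tool_pos: [0.4694, -0.3414, 0.2224]
tcp_rot: [-2.348, -2.085, -0.0]
ft_force: [0.4, -1.4, -1.4]
finger_gap: 0.0484
grip_force: 24.6
```

>>> {"method": "step_arm", "body": {
  "motion": [
    [[0,0,-1,0,0,0,-0.2],[0,0,-1,0,0,0,-0.2],[0,0,-0.1,0,0,0,-0.2],[0,0,0,0.73,0.4,0,-0.2],[0,0,0,0.73,0.4,0,-0.2],[0,0,0,0.73,0.4,0,-0.2],[0,0,0,0.73,0.4,0,-0.2],[0,0,0,0.73,0.4,0,-0.2]]
  ]
}}

```text
time: 38.6
tool_pos: [0.5463, -0.1921, 0.2227]
tcp_rot: [-2.196, -2.246, 0.0]
ft_force: [0.2, -1.1, -1.6]
finger_gap: 0.0479
grip_force: 24.6
```

>>> {"method": "step_arm", "body": {
  "motion": [
    [[0,0,0,0.73,0.4,0,-0.2],[0,0,0,0.73,0.4,0,-0.2],[0,0,0,0.73,0.4,0,-0.2],[0,0,0,0.73,0.4,0,-0.2],[0,0,0,0.73,0.4,0,-0.2],[0,0,0,0.73,0.4,0,-0.2],[0,0,0,0,0,0,-0.2],[0,0,0,0,0,0,-0.2]]
  ]
}}

```text
time: 39.27
tool_pos: [0.6377, -0.0145, 0.2222]
tcp_rot: [-2.192, -2.249, 0.001]
ft_force: [0.6, -1.1, -2.2]
finger_gap: 0.0482
grip_force: 24.6
```

```bash
python3 - <<'E'
from h import *
go([.6375,-.013,.1115],91.5)
im,D,P,h,M=cloud("wrist"); cv2.imwrite("pics/w10.png",im); barfit(P,h); saddles("wrist",(im,D,P,h,M))
E
```

```text
t 39.27 pos [ 0.6377 -0.0145  0.2222] rot [-2.192e+00 -2.249e+00  1.000e-03] F [ 0.6 -1.1 -2.2] gap 0.0482 q [-0.21  0.56  1.09 -0.    1.49 -0.23]
heading 91.48 -> turn units -0.005 (-0.0 deg); tool z [-1.1e-03  2.0e-04 -1.0e+00]
shift units x 0.039 y -0.005 z 2.768
bar n 3577 x at y=.045: 0.6348 yaw 1.43 y -0.061 0.132
saddle c [0.6386 0.0825] size 99 80 long-axis ang 0.6 zt 0.137 n 15923
```

>>> {"method": "step_arm", "body": {
  "motion": [
    [[0,0,0,0.02,-0.02,0.3,-0.2],[0,0,0,0,0,0.5,-0.2],[0,0,0,0,0,0.5,-0.2],[0,0,0,0,0,0.5,-0.2],[0,0,0,0,0,0.4,-0.2],[0,0,0,0,0,0.3,-0.2],[0,0,0,0,0,0.15,-0.2],[0,0,0,0,0,0,-0.2]]
  ]
}}

```text
time: 39.98
tool_pos: [0.636, -0.0164, 0.1157]
tcp_rot: [-2.195, -2.245, 0.002]
ft_force: [-0.1, 0.3, -1.9]
finger_gap: 0.0475
grip_force: 24.6
```

>>> {"method": "step_arm", "body": {
  "motion": [
    [[0,0,0,0,0,0.06,-0.2],[0,0,0,0,0,0.06,-0.2],[0,0,0,0,0,0.03,-0.2],[0,0,0,0,0,0.03,-0.2],[0,0,0,0,0,0,-0.2]]
  ]
}}

```text
time: 40.4
tool_pos: [0.637, -0.0155, 0.1106]
tcp_rot: [2.193, 2.248, 0.001]
ft_force: [-1.8, -0.3, 2.1]
finger_gap: 0.0481
grip_force: 24.5
```

Contact. Release, retreat and make the final check.

>>> {"method": "step_arm", "body": {
  "motion": [
    [[0,0,0,0,0,0.02,-0.2],[0,0,0,0,0,0,0.1],[0,0,0,0,0,0,0.2],[0,0,0,0,0,0,0.3],[0,0,0,0,0,0,0.5],[0,0,0,0,0,0,0.7],[0,0,0,0,0,0,0.8],[0,0,0,0,0,0,0.8]]
  ]
}}

```text
time: 41.07
tool_pos: [0.6368, -0.0153, 0.1088]
tcp_rot: [-2.194, -2.249, 0.0]
ft_force: [-0.8, 0.1, -0.5]
finger_gap: 0.0792
grip_force: 0.0
```

>>> {"method": "step_arm", "body": {
  "motion": [
    [[0,0,0,0,0,-0.3,0.8],[0,0,0,0,0,-0.6,0.8],[0,0,0,0,0,-0.7,0.8],[0,0,0,0,0,-0.7,0.8],[0,0,0,0,0,-0.7,0.8],[0,0,0,-0.8,-0.4,0,0.8],[0,0,0,-0.8,-0.4,0,0.8],[0,0,0,-0.8,-0.4,0,0.8]]
  ]
}}

```text
time: 41.73
tool_pos: [0.5905, -0.1131, 0.2294]
tcp_rot: [2.191, 2.25, 0.0]
ft_force: [1.5, -0.4, 0.1]
finger_gap: 0.0792
grip_force: 0.0
```

>>> {"method": "step_arm", "body": {
  "motion": [
    [[0,0,0,-0.8,-0.4,0,0.8],[0,0,0,-0.8,-0.4,0,0.8],[0,0,0,-0.8,-0.4,0,0.8],[0,0,0,-0.8,-0.4,0,0.8],[0,0,0,-0.8,-0.4,0,0.8],[0,0,0,0,0,0,0.8],[0,0,0,0,0,0,0.8]]
  ]
}}

```text
time: 42.32
tool_pos: [0.5145, -0.2757, 0.2288]
tcp_rot: [-2.197, -2.245, -0.0]
ft_force: [0.3, 0.1, 0.3]
finger_gap: 0.0791
grip_force: 0.0
```

```bash
python3 - <<'E'
from h import *
st()
a=cloud("top"); saddles("top",a); posts(a[2],a[3]); b,_=read_camera("scene"); cv2.imwrite("pics/top9.png",a[0])
P,h=a[2],a[3]; Q=P[((h[:,0]<8)|(h[:,0]>172))&(h[:,1]>130)&(abs(P[:,0]-.54)<.04)&(abs(P[:,1]-.083)<.04)]; print("pin",np.median(Q,0),np.percentile(Q[:,2],95))
cv2.imwrite("pics/fin.png",np.hstack([cv2.resize(a[0][100:400,100:520],(420,300)),b[180:480,130:510]]))
E
```

```text
t 42.32 pos [ 0.5145 -0.2757  0.2288] rot [-2.197 -2.245 -0.   ] F [0.3 0.1 0.3] gap 0.0791 q [-0.69  0.46  1.25  0.    1.43 -0.72]
saddle c [ 0.7599 -0.6406] size 201 143 long-axis ang 11.5 zt 0.126 n 3637
saddle c [ 0.6599 -0.0157] size 99 40 long-axis ang 1.2 zt 0.141 n 391
saddle c [0.6569 0.0824] size 97 81 long-axis ang 0.7 zt 0.141 n 794
saddle c [0.6182 0.2045] size 121 25 long-axis ang 4.0 zt 0.051 n 287
saddle c [ 0.604  -0.0173] size 38 24 long-axis ang -86.1 zt 0.077 n 138
saddle c [0.6018 0.103 ] size 38 23 long-axis ang 89.1 zt 0.079 n 139
saddle c [0.6031 0.0609] size 38 23 long-axis ang -86.9 zt 0.075 n 148
posts [(56, array([ 0.6381, -0.0966,  0.1408])), (51, array([0.6313, 0.1863, 0.1402]))]
pin [0.5328837  0.08200357 0.08508024] 0.08899961967749093
```

View pics/fin.png

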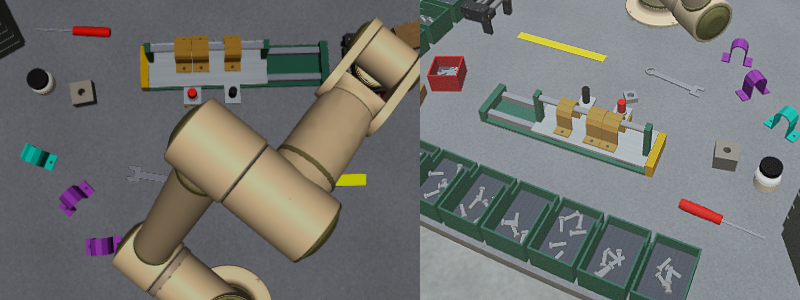

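All three gold saddles hang on the bar. The middle one has slid along to sit beside the left one. The pin is home, its top at about 85 mm, and the jar and tub are upright.

```bash
python3 -c "
from h import *
print(ticket.hand_in())"
```

```text
the job is handed in; nothing more can be done
None
```

I handed the job in at about 42 s: the carriage is against the yellow stop and pinned, and all three gold saddles hang on the bar, with the tub and jar still upright. The middle saddle shifted along the bar after I hung it and now sits beside the left one.

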